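# Rack the washer tub dampers heavy end down

## Task

Store the three tub dampers in the sloping rack, one to a channel, each lying along its channel on both bars, close to the stop lip, with its heavy end at the bottom of the slope. The two ends look alike and which is heavy differs each time, so it can only be found by lifting a damper at its middle and feeling which end pulls down. Leave everything else where it is.

Things in the scene. Friction and masses are not known exactly. Their poses are not given: they have to be found in the camera images.
- damper_a_mid (a point): Centre of a tub damper: grey bar 30 x 30 mm, black eye at each end, 180 mm long, orange band at mid-length, 0.56 to 0.63 kg. x along the bar, z up at the start (centre 15 mm over the table). The ends look alike; a 0.44 kg slug is hidden 15 to 66 mm off the middle toward +x or -x, differing per damper and start. Held level at the middle it pulls 0.06 to 0.29 N m. It does not shift.
- damper_b_mid (a point): Centre of the second tub damper, same make and axes as damper_a_mid; its slug lies toward its own +x or -x end, independently of the others.
- damper_c_mid (a point): Centre of the third tub damper, same make and axes as damper_a_mid; its slug lies toward its own +x or -x end, independently of the others.
- rack_mid (a point): Fixed rack of three channels sloping 35 degrees, low end away from the robot. This point: middle channel, on the plane of the bars' tops, 95 mm above the table. x up the slope along the channels, y across, z square to the slope. Two bars 22 mm wide at x = -50 and +50 mm, open beneath between them. A damper laid here has its centre at x = 0, z = 15 mm.
- rack_lip (a point): Middle of the blue stop lip's face at the rack's low end, on the bars' plane, axes as rack_mid: 95 mm down the slope from it. The lip stands 30 mm above the plane, so a damper centred at rack_mid clears it by 5 mm. A damper laid on the bars stays or slides down to the lip. The rack's high end reaches 150 mm above the table.
- rack_side0 (a point): Like rack_mid, in the outer channel at y = -75 mm from it. All channels are 48 mm wide between blue guide blocks on the bars; the blocks stand 22 mm above the plane, with 78 mm free between them lengthwise.
- rack_side1 (a point): Like rack_mid, in the outer channel at y = +75 mm from it. All channels are 48 mm wide between blue guide blocks on the bars; the blocks stand 22 mm above the plane, with 78 mm free between them lengthwise.
- damper_a_core (a joint): Judge's marker of the slug in damper_a: above 0 if it is toward that damper's +x end, below 0 if toward -x. It is under 0.00004 rad, far below the reading's error, so the reading tells nothing: the heavy end has to be felt.
- damper_b_core (a joint): Judge's marker of the slug in damper_b: above 0 if it is toward that damper's +x end, below 0 if toward -x. It is under 0.00004 rad, far below the reading's error, so the reading tells nothing: the heavy end has to be felt.
- damper_c_core (a joint): Judge's marker of the slug in damper_c: above 0 if it is toward that damper's +x end, below 0 if toward -x. It is under 0.00004 rad, far below the reading's error, so the reading tells nothing: the heavy end has to be felt.
- wrench: Bystander, to be left where it is: steel open-end wrench lying flat. Origin under its middle.
- screwdriver: Bystander, to be left where it is: screwdriver lying flat. Origin under its middle.
- lint_brush: Bystander, to be left where it is: hand brush lying flat. Origin under its middle.
- token_cup: Bystander, to be left where it is: small blue open cup, 72 mm across, 70 mm high. Origin under its middle.
- detergent: Bystander, to be left where it is: white bottle with a blue cap, 190 mm high. Origin under its middle.
- grease_jar: Bystander, to be left where it is: white jar with a red lid, 65 mm high. Origin under its middle.
- pulley: Bystander, to be left where it is: aluminium belt pulley, 84 mm across, 34 mm high, lying flat. Origin under its middle.
Mind the look-alikes: they are no part of the job. What is shaped like the part that bears damper_c_mid but purple is not meant.

How it is judged:
By the outcome, as a careful person would: the job done as asked, in the order asked, and still so for the second after the job is handed in, with the robot touching nothing.
It also fails if it takes over 72 s, if anything falls off the work surface, if the arm or the gripper's body presses on something with over 40 N, if the wrist force passes 120 N, or if a joint passes its speed limit or range.

## Robot

A 7-joint arm with a two-finger parallel gripper is mounted at the origin on the work surface. World frame = base frame: x ahead of the robot, y to its left, z up, the work surface at z = 0. Lengths are in mm, angles in rad, forces in N, time in s.
With the tool pointing down it reaches from about 400 to 850 mm from the base axis. Payload 10.4 kg.
Tool frame: the origin (TCP) lies at the very end of the fingers, on their centre line; the grasp point (between the pads) lies 19 mm behind it; z points along the fingers, y is the line along which they close (so a half turn about z gives the same grasp; the last joint's range is limited). The gripper opens to 85 mm and grips with 20 to 120 N. Pads are 22 mm wide; open, the fingers measure 114 mm over their backs; the gripper's body (76 mm by 85 mm) begins 54 mm behind the grasp point. The pads swing forward as they close: fully open they stand 13 mm farther back than shut.
Start: joints at [1.31, 0.332, -0.065, 1.46, 0.022, 1.35, -0.088], TCP at [147.25, -607.431, 196.138] pointing down, gripper open.
Joint ranges: [-2.6, 2.6], [-0.5, 2.12], [-1.47, 1.34], [0.16, 2.42], [-1.27, 4.41], [0.06, 2.06], [-2.6, 2.6]. Speed limits (rad/s): [2.22, 2.22, 2.79, 2.79, 3.14, 3.14, 3.14].

## Interface

Orientations are given as a 3x3 rotation matrix whose columns are the frame's x, y, z axes.
In Python, from bench import ctrl gives the robot as it stands.
- The arm moves only by the tool send_rows, never from a script. Its argument "increments" is a list that holds one entry, the list of rows, each a list of 7 numbers: the shift along the tool's x, y, z in m, then the turn, a rotation vector about the tool's x, y, z in degrees, then the opening, from 0 (shut) to 1 (fully open). In form: [[[dx, dy, dz, rx, ry, rz, hand], ...]]. A call has exactly 5 rows; each row is the pose to reach, as a shift and turn from the pose commanded when the call began, along the tool's axes at that moment; what a row does not reach only later rows make up. A row lasts 1/10 s, in which the tool goes at most 50 mm and 8.59 degrees, less where a joint would pass 70% of its speed; a pose out of reach is approached as far as the arm can. A call with a gripper value outside its range is refused whole. The fingers move at their own pace and stop on an object; "force" is the grip in N (left out, the last holds). Time passes only in rows, so rows that repeat a pose let the fingers close, or fill a call up. It gives the time, the measured TCP pose, the force, the opening and the grip force at its end, in the units of the state.
- ctrl.get_obs(): the state, without advancing time (a new reading comes with each control period).
- ctrl.grab_frame(name): name is "scene" or "side" or "wrist"; returns a dict with "frame" (400x640x3 uint8, blue, green, red), "z_map" (400x640 float32, mm along the optical axis (not along the pixel's ray), 0 where there is no reading), "fx", "fy", "cx", "cy" (pixels), "world_to_cam" (4x4, takes a point from world to camera coordinates). Camera axes: x right, y down, z forward; pixel columns grow to the right and rows downward; lengths in mm; the calibration is good to about 2 mm. The wrist camera is an equidistant fisheye: a pixel r from the principal point sees the ray r / f radians off the axis. A picture is of the moment at which its call begins.
- ctrl.close_job(): hands the job in; it is judged then, once.
The state is a dict: "time": time; "qpos": joint angles; "dq": joint speeds; "effort": joint torques, N m; "position": TCP position; "tcp_rot": TCP orientation; "wrist_force": force on the tool from outside, world axes, zero at the start; "torque": the same for the moment, N m; "gripper_width": opening from 0.0 (shut) to 1.0 (fully open); "finger_force": force on a finger pad.
Only numpy, scipy, OpenCV 4.12 (cv2) and the standard library are available. Lean on these libraries where they do the work, as an engineer would, in place of code of your own. Each camera call takes 0.05 s, during which the arm holds its last target. There are 200 camera calls.

## Working session

There is one attempt and no reset: what is moved stays moved. The work goes in short steps, Python scripts to look and compute and a tool call to move; the robot and the scene stay as the last step left them, time stands still between calls to the robot, and variables do not carry over. Pictures are saved under pics/ and viewed, at most 10 in all, crops included, and the job is handed in when it is done.

Besides the shell and the picture viewer there is one more tool, called after ">>>" by a JSON object that holds its "fn" and its "kwargs". send_rows: Moves the arm, as the interface text tells. Its arguments: {"type":"object","properties":{"increments":{"type":"array"},"force":{"type":"number"}},"required":["increments"]}

```bash
ls; mkdir -p pics; python3 - <<'E'
from bench import ctrl
import cv2,numpy as np,pickle
o=ctrl.get_obs(); print({k:np.round(v,3).tolist() for k,v in o.items()})
fs={n:ctrl.grab_frame(n) for n in("scene","side")}
pickle.dump(fs,open("f0.pkl","wb"))
for n,f in fs.items():
    cv2.imwrite(f"pics/{n}0.png",f["frame"]); print(n,f["fx"],f["fy"],f["cx"],f["cy"],np.round(f["world_to_cam"],3).tolist())
E
```

```text
pics
{'time': 0.0, 'qpos': [1.31, 0.333, -0.065, 1.461, 0.022, 1.35, -0.088], 'dq': [-0.001, -0.0, 0.0, 0.001, -0.003, -0.001, -0.001], 'effort': [0.0, -62.545, 0.049, -39.162, 0.016, 0.01, 0.0], 'position': [147.119, -607.001, 195.34], 'tcp_rot': [[0.972, 0.236, -0.0], [0.236, -0.972, 0.001], [-0.0, -0.001, -1.0]], 'wrist_force': [0.61, -0.073, 0.774], 'torque': [-0.024, 0.014, -0.038], 'finger_force': 0.0, 'gripper_width': 1.005}
scene 368.0572609230483 368.0572609230483 320.6709770793269 197.45160787784124 [[-0.531, 0.847, 0.012, 329.28], [0.692, 0.442, -0.571, -298.364], [-0.489, -0.295, -0.821, 1243.326], [0.0, 0.0, 0.0, 1.0]]
side 465.3907413594873 465.3907413594873 312.4648283372294 202.51103095792263 [[-0.95, -0.312, -0.01, 499.44], [-0.224, 0.705, -0.673, 231.777], [0.217, -0.637, -0.74, 959.428], [0.0, 0.0, 0.0, 1.0]]
```

View pics/scene0.png

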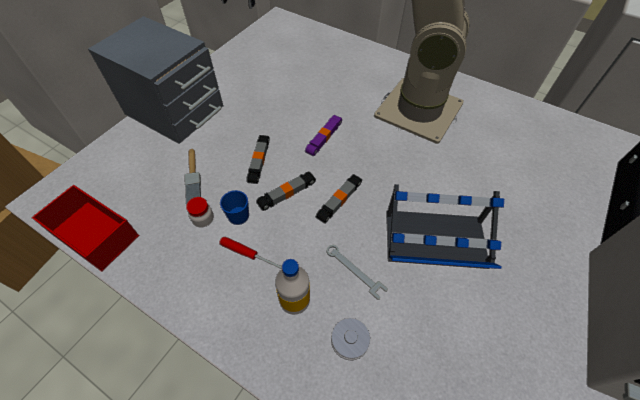

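View pics/side0.png

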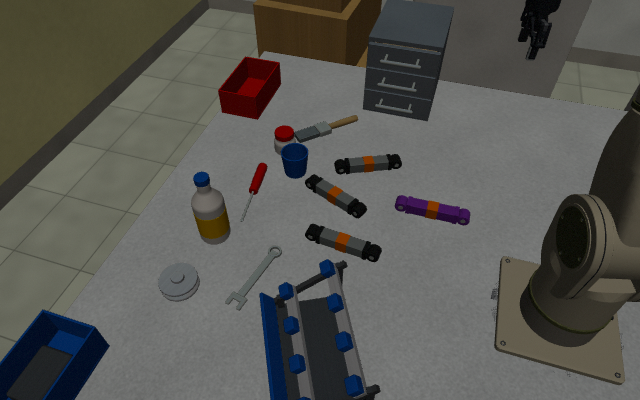

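The scene view shows three grey dampers with orange bands at (258,158), (287,189) and (340,197). There is a purple decoy at (324,134), and the rack is around (445,225). The side view agrees, with dampers at (368,163), (335,195) and (343,241), and the rack at the bottom around (320,340).

```bash
cat > h.py <<'E'
import numpy as np,cv2
def cloud(f):
    z=f["z_map"]; v,u=np.mgrid[:z.shape[0],:z.shape[1]]
    c=np.stack([(u-f["cx"])/f["fx"]*z,(v-f["cy"])/f["fy"]*z,z],-1)
    T=f["world_to_cam"]; w=(c-T[:3,3])@T[:3,:3]   # R^T(c-t)
    w[z==0]=np.nan; return w
def hsv(f): return cv2.cvtColor(f["frame"],cv2.COLOR_BGR2HSV)
def blobs(m,lo=12):
    n,l,s,c=cv2.connectedComponentsWithStats(m.astype(np.uint8)); return [(l==i,s[i,4],c[i]) for i in range(1,n) if s[i,4]>=lo]
E
python3 - <<'E'
import pickle;from h import *
fs=pickle.load(open("f0.pkl","rb"))
for n,f in fs.items():
    w=cloud(f);h=hsv(f);H,S,V=h[...,0],h[...,1],h[...,2]
    print(n,"table z med",np.nanmedian(w[150:250,150:330,2]))
    for m,a,c in blobs((H>5)&(H<20)&(S>180)&(V>100)&(abs(w[...,2]-25)<15),20):
        p=np.median(w[m],0)
        d=w-p; r=np.hypot(d[...,0],d[...,1])
        q=w[(r<100)&(w[...,2]>19)&(w[...,2]<40)&((S<60)|m)]
        # keep points near line: PCA twice
        for it in range(3):
            ce=q[:,:2].mean(0); ev,E=np.linalg.eigh(np.cov((q[:,:2]-ce).T)); ax=E[:,1]
            q=q[abs((q[:,:2]-ce)@E[:,0])<22]
        t=(q[:,:2]-ce)@ax; s=(q[:,:2]-ce)@E[:,0]
        mid=ce+ax*(t.min()+t.max())/2+E[:,0]*(np.percentile(s,2)+np.percentile(s,98))/2
        print(np.round(c),a,"band",np.round(p),"mid",np.round(mid,1),"len",np.round(np.ptp(t)),"w",np.round(np.ptp(s)),"yaw",np.round(np.degrees(np.arctan2(ax[1],ax[0]))%180,1))
    b=(H>100)&(H<130)&(S>150)&(w[...,2]>15)
    for m,a,c in blobs(b,15):
        q=w[m]; print("blue",np.round(c),a,np.round(np.median(q,0)),np.round(q.min(0)),np.round(q.max(0)))
E
```

```text
scene table z med -0.061559086046620325
[325. 131.] 55 band [ 285. -196.   30.] mid [ 321.  -204.7] len 106.0 w 37.0 yaw 168.1
[258. 155.] 65 band [ 473. -310.   30.] mid [ 475.1 -309.8] len 176.0 w 32.0 yaw 25.2
[286. 187.] 79 band [ 525. -172.   30.] mid [ 525.8 -172.5] len 178.0 w 32.0 yaw 156.9
[340. 195.] 79 band [467. -35.  30.] mid [467.2 -35.7] len 178.0 w 32.0 yaw 174.2
blue [235. 206.] 611 [ 654. -243.   48.] [ 621. -275.   15.] [ 691. -206.   72.]
blue [401. 195.] 93 [463. 122. 141.] [452. 107. 134.] [474. 136. 148.]
blue [433. 198.] 97 [429. 188. 141.] [415. 173. 132.] [440. 202. 149.]
blue [465. 200.] 105 [394. 254. 141.] [381. 239. 131.] [406. 268. 148.]
blue [497. 202.] 112 [359. 319. 141.] [326. 305. 115.] [370. 335. 148.]
blue [398. 238.] 106 [535. 160.  85.] [518. 145.  74.] [546. 175.  91.]
blue [430. 240.] 113 [500. 225.  84.] [484. 211.  75.] [513. 241.  92.]
blue [462. 242.] 118 [466. 292.  84.] [452. 276.  73.] [476. 307.  91.]
blue [494. 244.] 115 [430. 357.  84.] [419. 342.  74.] [442. 373.  90.]
blue [444. 261.] 588 [517. 277.  61.] [448. 162.  31.] [582. 39
[... 636 characters left out ...]
 [455. 125. 139.] [440. 107. 106.] [471. 137. 147.]
blue [286. 291.] 199 [527. 163.  82.] [512. 143.  47.] [543. 174.  90.]
blue [273. 349.] 1646 [514. 270.  52.] [461. 161.  25.] [579. 357.  66.]
blue [335. 303.] 239 [420. 191. 140.] [404. 170. 121.] [438. 203. 148.]
blue [ 52. 354.] 4066 [919. 402.  52.] [836. 340.  15.] [961. 495.  84.]
blue [291. 325.] 233 [492. 228.  82.] [477. 209.  65.] [510. 241.  91.]
blue [343. 341.] 275 [385. 256. 140.] [370. 239. 124.] [403. 269. 149.]
blue [297. 364.] 263 [457. 294.  83.] [442. 275.  66.] [475. 308.  91.]
blue [353. 385.] 323 [351. 322. 140.] [335. 304. 123.] [368. 335. 148.]
blue [304. 398.] 28 [426. 347.  86.] [417. 341.  77.] [437. 350.  91.]
```

```bash
cat >> h.py <<'E'
from scipy.spatial.transform import Rotation as Ro
def rackR(phi):
    c,s=np.cos(np.radians(phi)),np.sin(np.radians(phi)); C,S=np.cos(np.radians(35)),np.sin(np.radians(35))
    x=np.array([c*C,s*C,S]); y=np.array([-s,c,0]); return np.stack([x,y,np.cross(x,y)],1)
E
python3 - <<'E'
import pickle;from h import *
fs=pickle.load(open("f0.pkl","rb"))
R=rackR(207.8)
for n,f in fs.items():
    w=cloud(f);h=hsv(f);H,S,V=h[...,0],h[...,1],h[...,2]
    b=(H>100)&(H<130)&(S>150)&(w[...,2]>60)&(w[...,0]<600)&(w[...,1]>50)
    out=[]
    for m,a,c in blobs(b,60):
        if a>400: continue
        q=w[m]@R; t=q[q[:,2]>np.percentile(q[:,2],85)-3]
        out.append([(t[:,0].min()+t[:,0].max())/2,(t[:,1].min()+t[:,1].max())/2,np.median(t[:,2])]); print(n,np.round(out[-1],1),np.round(np.ptp(t,axis=0),1))
    out=np.array(out)
    if n=="scene":
        o=out.mean(0); print("O scene",np.round(R@(o-[0,0,22]),1))
    up=out[out[:,0]>out[:,0].mean()]; k=np.polyfit(up[:,1],up[:,0],1)[0]; print("yaw resid deg (x vs y)",np.degrees(k)/np.cos(np.radians(35)))
    print("mean",np.round(out.mean(0),1),len(out))
E
```

```text
scene [-300.5  107.4  383.3] [19.1 24.2  4.5]
scene [-301.2   32.1  384.1] [19.  25.7  5.6]
scene [-300.9  -42.   383.8] [19.1 26.3  5.4]
scene [-301.3 -116.6  383.9] [19.5 25.3  5.1]
scene [-401.1  107.8  384.1] [19.9 24.5  4.8]
scene [-401.1   32.7  383.6] [21.2 25.5  5.1]
scene [-401.1  -42.4  383.8] [21.4 26.   6.4]
scene [-401.5 -117.5  384.1] [20.  24.2  4.3]
scene [-449.9   -3.8  391.9] [  7.3 247.6   5. ]
O scene [444.2 239.5  89.5]
yaw resid deg (x vs y) 0.19129548907614044
mean [-362.1   -4.7  384.7] 9
side [-299.4  105.9  382.4] [20.5 25.8  5.4]
side [-399.2  105.3  382.1] [20.9 25.4  5. ]
side [-299.5   30.8  382. ] [21.7 26.4  5.2]
side [-399.3   31.4  382.1] [22.8 26.2  5. ]
side [-299.5  -43.7  382.1] [21.1 26.1  5. ]
side [-399.5  -43.6  382.1] [22.7 26.3  5.2]
side [-299.7 -118.5  382. ] [21.7 26.5  5.5]
yaw resid deg (x vs y) 0.08661128403208516
mean [-342.3    9.7  382.1] 7
```

```bash
cat >> h.py <<'E'
PHI=207.9; RR=rackR(PHI); RO=rackR(207.8)@[-350.3,-5.6,361]; 
YW=RR[:,1]
def pose(yaw,tilt=0.):
    c,s=np.cos(np.radians(yaw)),np.sin(np.radians(yaw))
    D=np.array([[c,s,0],[s,-c,0],[0,0,-1.]])
    return Ro.from_rotvec(-np.radians(tilt)*YW).as_matrix()@D   # tilt 35 -> tool z = -rack z
def plan(way,p0,yaw0,tilt0=0,R0=None):
    """way: list of (p,yaw,tilt); prints one increment per call"""
    R=pose(yaw0,tilt0) if R0 is None else R0; p=np.array(p0,float)
    for q,y,t in way:
        Rn=pose(y,t); d=R.T@(np.array(q)-p)/1000; r=Ro.from_matrix(R.T@Rn).as_rotvec(degrees=True)
        print(np.round(d,4).tolist(),np.round(r,2).tolist(),"|",np.round(q),y,t); p,R=np.array(q,float),Rn
def seg(a,b,n): # a,b=(p,yaw,tilt)
    return [tuple([np.array(a[0])+(np.array(b[0])-a[0])*k/n]+[a[i]+(b[i]-a[i])*k/n for i in(1,2)]) for k in range(1,n+1)]
E
python3 - <<'E'
from h import *
from bench import ctrl
print(RO, pose(207.9,35)[:,2],-RR[:,2],pose(207.9,35)[:,0]-RR[:,0])
o=ctrl.get_obs()
s=([147.2,-607.4,196.1],13.6,0)
b=([474,-310.2,196],25.2,0)
plan(seg(s,b,2)+[([474,-310.2,60],25.2,0),([474,-310.2,4],25.2,0)],s[0],0,R0=o["tcp_rot"])
E
```

```text
[434.38013071 235.35334314  94.79006233] [-0.50690714 -0.26839352 -0.81915204] [-0.50690714 -0.26839352 -0.81915204] [1.11022302e-16 0.00000000e+00 2.22044605e-16]
[0.1938, -0.1059, 0.0002] [-0.07, -0.0, -5.78] | [ 311. -459.  196.] 19.4 0.0
[0.2035, -0.0859, 0.0001] [0.0, 0.0, -5.8] | [ 474. -310.  196.] 25.2 0.0
[0.0, 0.0, 0.136] [0.0, 0.0, 0.0] | [ 474. -310.   60.] 25.2 0
[0.0, 0.0, 0.056] [0.0, 0.0, 0.0] | [ 474. -310.    4.] 25.2 0
```

>>> {"fn": "send_rows", "kwargs": {"increments": [[[0.04,-0.021,0,0,0,-1.2,1],[0.08,-0.042,0,0,0,-2.4,1],[0.12,-0.064,0,0,0,-3.6,1],[0.16,-0.085,0,0,0,-4.8,1],[0.194,-0.106,0,0,0,-5.8,1]]], "force": 100}}

```text
time: 0.6
position: [312.5, -456.7, 195.9]
tcp_rot: [[0.942, 0.335, 0.0], [0.335, -0.942, 0.0], [0.0, -0.0, -1.0]]
wrist_force: [-0.4, -1.0, -0.3]
gripper_width: 1.003
finger_force: 0.0
```

>>> {"fn": "send_rows", "kwargs": {"increments": [[[0.045,-0.019,0,0,0,-1.5,1],[0.09,-0.038,0,0,0,-3,1],[0.135,-0.057,0,0,0,-4.4,1],[0.18,-0.076,0,0,0,-5.4,1],[0.2035,-0.086,0,0,0,-5.8,1]]]}}

```text
time: 1.1
position: [477.0, -305.7, 196.0]
tcp_rot: [[0.902, 0.431, 0.001], [0.431, -0.902, 0.001], [0.001, -0.001, -1.0]]
wrist_force: [-0.7, -0.4, 0.6]
gripper_width: 1.0
finger_force: 0.0
```

```bash
cat > st.py <<'E'
from h import *
from bench import ctrl
def st():
    o=ctrl.get_obs(); R=np.array(o["tcp_rot"]); print("t",round(o["time"],2),"p",np.round(o["position"],1),"yaw",round(float(np.degrees(np.arctan2(R[1,0],R[0,0]))),1),"z",np.round(R[:,2],3),"F",np.round(o["wrist_force"],2),"M",np.round(o["torque"],3),"w",round(o["gripper_width"],3),"ff",o["finger_force"],"q",np.round(o["qpos"],2)); return o
E
python3 - <<'E'
from st import *
st()
f=ctrl.grab_frame("wrist"); cv2.imwrite("pics/w1.png",f["frame"]); st()
E
```

```text
t 1.1 p [ 477.  -305.7  196. ] yaw 25.5 z [ 0.001  0.001 -1.   ] F [-0.73 -0.45  0.59] M [-0.04   0.016  0.03 ] w 1.0 ff 0.0 q [ 0.81  0.23 -0.38  1.6   0.08  1.33 -0.7 ]
t 1.15 p [ 479.1 -303.1  195.9] yaw 25.7 z [ 0.002  0.003 -1.   ] F [ 0.45  3.75 -0.01] M [ 0.204 -0.057  0.058] w 1.002 ff 0.0 q [ 0.81  0.23 -0.38  1.6   0.08  1.33 -0.7 ]
```

View pics/w1.png

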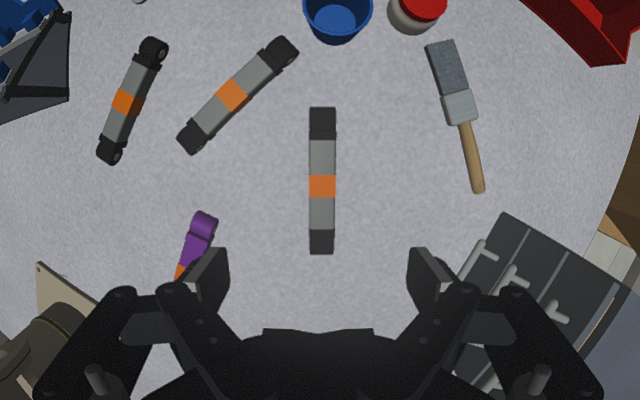

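```bash
python3 - <<'E'
from st import *
st()
f=ctrl.grab_frame("wrist"); st()
w=f["world_to_cam"]; print(np.round(w,3).tolist(),f["fx"],f["cx"],f["cy"])
E
```

```text
t 1.15 p [ 479.1 -303.1  195.9] yaw 25.7 z [ 0.002  0.003 -1.   ] F [ 0.45  3.75 -0.01] M [ 0.204 -0.057  0.058] w 1.002 ff 0.0 q [ 0.81  0.23 -0.38  1.6   0.08  1.33 -0.7 ]
t 1.2 p [ 477.1 -305.5  195.8] yaw 25.6 z [ 0.001  0.002 -1.   ] F [ 0.39  0.1  -0.05] M [0.004 0.004 0.01 ] w 0.999 ff 0.0 q [ 0.81  0.23 -0.38  1.6   0.08  1.33 -0.7 ]
[[0.434, -0.901, -0.001, -482.365], [-0.871, -0.42, 0.256, 256.273], [-0.231, -0.111, -0.967, 455.693], [0.0, 0.0, 0.0, 1.0]] 309.70691628693146 317.61733894176365 202.78117237699138
```

The wrist view shows damper A's band at (322,187), lying straight along the image's vertical and centred between the fingers. I'm descending.

>>> {"fn": "send_rows", "kwargs": {"increments": [[[0,0,0.04,0,0,0,1],[0,0,0.08,0,0,0,1],[0,0,0.12,0,0,0,1],[0,0,0.136,0,0,0,1],[0,0,0.136,0,0,0,1]]]}}

```text
time: 1.7
position: [471.5, -309.7, 57.2]
tcp_rot: [[0.905, 0.425, -0.005], [0.425, -0.905, 0.003], [-0.003, -0.004, -1.0]]
wrist_force: [-0.2, 0.4, 0.7]
gripper_width: 1.002
finger_force: 0.0
```

```bash
python3 - <<'E'
from st import *
st(); f=ctrl.grab_frame("wrist"); o=st()
# fisheye ray to plane z=30 for band
h=hsv(f);T=f["world_to_cam"]
for m,a,c in blobs((h[...,0]>5)&(h[...,0]<20)&(h[...,1]>180)&(h[...,2]>100),300):
    d=np.array([c[0]-f["cx"],c[1]-f["cy"]]);r=np.hypot(*d);th=r/f["fx"];ray=np.r_[d/r*np.sin(th),np.cos(th)]
    ca=-T[:3,:3].T@T[:3,3];dw=T[:3,:3].T@ray; P=ca+dw*(30-ca[2])/dw[2]; print(np.round(c),a,np.round(P,1))
plan([([474,-310.2,4],25.2,0)],o["position"],0,R0=o["tcp_rot"])
E
```

```text
t 1.7 p [ 471.5 -309.7   57.2] yaw 25.2 z [-0.005  0.003 -1.   ] F [-0.17  0.44  0.68] M [-0.006  0.008  0.038] w 1.002 ff 0.0 q [ 0.81  0.35 -0.36  1.76  0.14  1.06 -0.74]
t 1.75 p [ 472.9 -310.3   59.3] yaw 25.2 z [-0.002  0.001 -1.   ] F [0.16 0.12 0.74] M [ 0.036 -0.014  0.053] w 1.0 ff 0.0 q [ 0.81  0.35 -0.36  1.76  0.14  1.06 -0.74]
[176.  72.] 1291 [ 524.8 -176.5   30. ]
[41. 94.] 506 [466.5 -39.5  30. ]
[323. 216.] 1427 [ 473.4 -314.1   30. ]
[0.0011, 0.0005, 0.0553] [-0.11, 0.08, -0.04] | [ 474. -310.    4.] 25.2 0
```

>>> {"fn": "send_rows", "kwargs": {"increments": [[[0,0.001,0.02,0,0,0,1],[0,0.001,0.04,0,0,0,1],[0,0.001,0.055,0,0,0,1],[0,0.001,0.055,0,0,0,1],[0,0.001,0.055,0,0,0,1]]]}}

```text
time: 2.25
position: [475.0, -311.3, 6.1]
tcp_rot: [[0.905, 0.426, 0.001], [0.426, -0.905, -0.001], [0.0, 0.001, -1.0]]
wrist_force: [0.5, 0.0, -0.4]
gripper_width: 1.003
finger_force: 0.0
```

>>> {"fn": "send_rows", "kwargs": {"increments": [[[0,0,0,0,0,0,0.2],[0,0,0,0,0,0,0.2],[0,0,0,0,0,0,0.2],[0,0,0,0,0,0,0.2],[0,0,0,0,0,0,0.2]]], "force": 110}}

```text
time: 2.75
position: [474.6, -310.9, 5.3]
tcp_rot: [[0.905, 0.426, 0.0], [0.426, -0.905, -0.0], [0.0, 0.0, -1.0]]
wrist_force: [-0.8, -0.1, 0.4]
gripper_width: 0.202
finger_force: 0.0
```

```bash
python3 - <<'E'
from st import *
st()
E
```

```text
t 2.75 p [ 474.6 -310.9    5.3] yaw 25.2 z [ 0. -0. -1.] F [-0.81 -0.09  0.39] M [-0.016 -0.002  0.044] w 0.202 ff 0.0 q [ 0.79  0.42 -0.35  1.8   0.17  0.96 -0.76]
```

>>> {"fn": "send_rows", "kwargs": {"increments": [[[0,0,0,0,0,0,0.0],[0,0,0,0,0,0,0],[0,0,0,0,0,0,0],[0,0,0,0,0,0,0],[0,0,0,0,0,0,0]]], "force": 110}}

```text
time: 3.25
position: [474.5, -310.8, 5.1]
tcp_rot: [[0.905, 0.426, -0.0], [0.426, -0.905, -0.0], [-0.0, 0.0, -1.0]]
wrist_force: [-0.2, -0.4, 0.1]
gripper_width: -0.001
finger_force: 0.0
```

```bash
python3 - <<'E'
from st import *
st();f=ctrl.grab_frame("wrist"); cv2.imwrite("pics/w2.png",f["frame"]); st()
E
```

```text
t 3.25 p [ 474.5 -310.8    5.1] yaw 25.2 z [-0. -0. -1.] F [-0.24 -0.37  0.07] M [ 0.055 -0.019 -0.01 ] w -0.001 ff 0.0 q [ 0.79  0.42 -0.35  1.8   0.17  0.96 -0.76]
t 3.3 p [ 474.6 -310.8    5.1] yaw 25.2 z [-0. -0. -1.] F [-0.41  0.11 -0.03] M [0.038 0.028 0.001] w -0.003 ff 0.0 q [ 0.79  0.42 -0.35  1.8   0.17  0.96 -0.76]
```

View pics/w2.png

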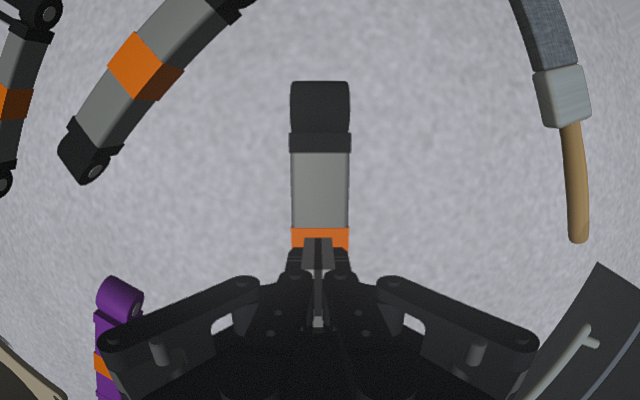

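The wrist view shows the fingers shut at (318,250), over or near the band, without having gripped the bar. I'm checking from outside and against the depth map.

```bash
python3 - <<'E'
from st import *
f=ctrl.grab_frame("side"); cv2.imwrite("pics/s2.png",cv2.resize(f["frame"][90:290,280:520],None,fx=3,fy=3))
f=ctrl.grab_frame("wrist"); z=f["z_map"]; T=f["world_to_cam"]
v,u=np.mgrid[:400,:640]; d=np.stack([u-f["cx"],v-f["cy"]],-1); r=np.linalg.norm(d,axis=-1)+1e-9; th=r/f["fx"]
P=np.concatenate([d/r[...,None]*np.tan(th)[...,None],np.ones((400,640,1))],-1)*z[...,None]
W=(P-T[:3,3])@T[:3,:3]
for n,(x,y) in dict(table=(420,120),bar=(320,200),band=(305,240),tip=(318,245),tip2=(318,260),tip3=(300,275),body=(318,320)).items(): print(n,np.round(W[y,x],1),z[y,x])
E
```

```text
table [ 562.8 -339.2    1.2] 175.52069
bar [ 498.4 -302.6   29.3] 159.31073
band [ 482.2 -302.3   48.4] 144.61139
tip [ 484.4 -308.    53.4] 139.96704
tip2 [ 485.  -307.7   70.6] 123.17473
tip3 [ 484.1 -301.    87.2] 106.56131
body [ 430.9 -333.3   30.6] 177.24149
```

View pics/s2.png

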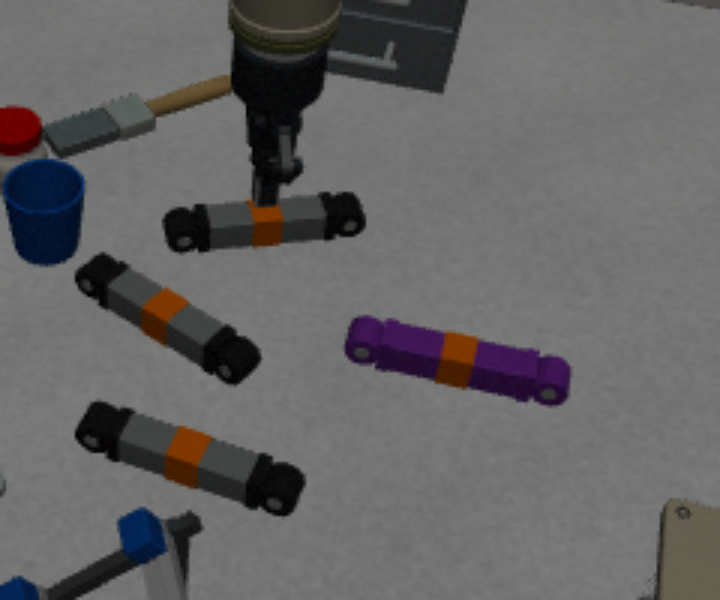

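The side view shows the shut fingers standing on or over the band at crop (265,195), higher than the TCP reading suggests. I'm measuring the tip height.

```bash
python3 - <<'E'
from st import *
for n in("side","scene"):
    f=ctrl.grab_frame(n); w=cloud(f);V=hsv(f)[...,2]
    d=np.hypot(w[...,0]-474.5,w[...,1]+310.8)
    q=w[(d<40)&(w[...,2]>31)]
    for lo in range(30,130,8):
        s=q[(q[:,2]>=lo)&(q[:,2]<lo+8)]
        print(n,lo,len(s),np.round(s.min(0)) if len(s) else "",np.round(s.max(0)) if len(s) else "")
st()
E
```

```text
side 30 31 [ 435. -328.   31.] [ 509. -287.   34.]
side 38 8 [ 462. -310.   41.] [ 480. -302.   45.]
side 46 16 [ 462. -311.   47.] [ 483. -298.   54.]
side 54 21 [ 463. -310.   54.] [ 485. -294.   62.]
side 62 24 [ 462. -314.   62.] [ 487. -293.   70.]
side 70 3 [ 481. -313.   70.] [ 487. -298.   76.]
side 78 5 [ 478. -312.   81.] [ 487. -295.   84.]
side 86 26 [ 453. -331.   86.] [ 498. -277.   94.]
side 94 13 [ 447. -340.   94.] [ 500. -272.  102.]
side 102 28 [ 453. -319.  103.] [ 496. -274.  110.]
side 110 15 [ 452. -310.  110.] [ 491. -273.  118.]
side 118 20 [ 451. -311.  118.] [ 493. -281.  126.]
side 126 22 [ 450. -311.  126.] [ 493. -276.  134.]
scene 30 19 [ 449. -323.   31.] [ 511. -289.   33.]
scene 38 4 [ 474. -304.   39.] [ 483. -300.   45.]
scene 46 19 [ 467. -319.   47.] [ 488. -296.   54.]
scene 54 16 [ 467. -317.   54.] [ 487. -298.   61.]
scene 62 25 [ 463. -319.   62.] [ 487. -295.   70.]
scene 70 15 [ 471. -309.   70.] [ 488. -296.   78.]
scene 78 19 [ 473. -333.   79.] [ 495. -279.   86.]
scene 86 57 [ 461. -345.   86.] [ 499. -276.   94.]
scene 94 68 [ 455. -348.   94.] [ 501. -273.  102.]
scene 102 38 [ 453. -344.  102.] [ 502. -272.  110.]
scene 110 53 [ 460. -347.  110.] [ 503. -272.  118.]
scene 118 36 [ 473. -342.  118.] [ 497. -284.  126.]
scene 126 42 [ 467. -344.  126.] [ 499. -277.  134.]
t 3.5 p [ 474.6 -310.9    5.1] yaw 25.2 z [ 0. -0. -1.] F [ 0.23  0.21 -0.35] M [ 0.014 -0.007 -0.009] w 0.001 ff 0.0 q [ 0.79  0.42 -0.35  1.8   0.17  0.96 -0.76]
```

```bash
python3 - <<'E'
from st import *
f=ctrl.grab_frame("wrist"); T=f["world_to_cam"]; o=st()
def proj(P):
    c=T[:3,:3]@P+T[:3,3]; th=np.arctan2(np.hypot(c[0],c[1]),c[2]); return np.r_[f["cx"],f["cy"]]+c[:2]/np.hypot(c[0],c[1])*th*f["fx"]
for z in(5,20,30,40,50,60,80): print(z,np.round(proj(np.array([474.6,-310.8,z]))), np.round(proj(np.array([474.6,-310.8,z])+np.array(o["tcp_rot"])[:,0]*11)))
print("cam",np.round(-T[:3,:3].T@T[:3,3]))
im=f["frame"][200:300,260:380]; cv2.imwrite("pics/w3.png",cv2.resize(im,None,fx=6,fy=6,interpolation=cv2.INTER_CUBIC)[:600])
f=ctrl.grab_frame("scene"); u,v=[int(x) for x in ((lambda c:(f["fx"]*c[0]/c[2]+f["cx"],f["fy"]*c[1]/c[2]+f["cy"]))(f["world_to_cam"][:3,:3]@np.array([474,-311,35])+f["world_to_cam"][:3,3]))]
print(u,v); a=cv2.resize(f["frame"][v-40:v+40,u-60:u+60],None,fx=6,fy=6,interpolation=cv2.INTER_CUBIC)
cv2.imwrite("pics/c3.png",a)
E
```

```text
t 3.55 p [ 474.6 -310.9    5.1] yaw 25.2 z [ 0. -0. -1.] F [-0.44  0.12  0.64] M [-0.018 -0.007  0.004] w -0.004 ff 0.0 q [ 0.79  0.42 -0.35  1.8   0.17  0.96 -0.76]
5 [315. 230.] [315. 212.]
20 [315. 239.] [315. 220.]
30 [315. 245.] [315. 226.]
40 [315. 253.] [315. 233.]
50 [315. 262.] [314. 240.]
60 [314. 271.] [314. 249.]
80 [314. 295.] [314. 270.]
cam [ 534. -284.  184.]
257 153
```

View pics/c3.png

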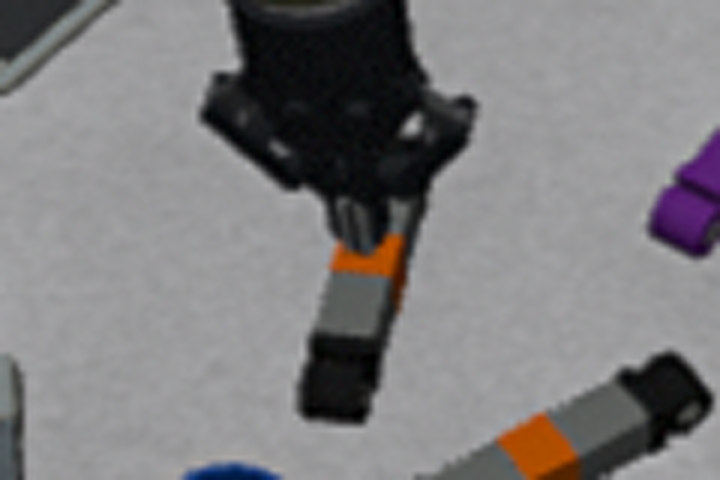

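The crop shows the shut fingertips ending above the orange band at crop (365,245), with the bar undisturbed. So the fingers really end about 35–40 mm short of the reported TCP. I'll open and descend in small steps, watching the force.

>>> {"fn": "send_rows", "kwargs": {"increments": [[[0,0,0,0,0,0,1],[0,0,0,0,0,0,1],[0,0,0,0,0,0,1],[0,0,0.004,0,0,0,1],[0,0,0.008,0,0,0,1]]]}}

```text
time: 4.1
position: [474.5, -310.9, -3.2]
tcp_rot: [[0.905, 0.426, 0.0], [0.426, -0.905, -0.0], [0.0, 0.0, -1.0]]
wrist_force: [1.0, 0.1, 0.3]
gripper_width: 0.846
finger_force: 0.0
```

>>> {"fn": "send_rows", "kwargs": {"increments": [[[0,0,0.002,0,0,0,1],[0,0,0.004,0,0,0,1],[0,0,0.006,0,0,0,1],[0,0,0.008,0,0,0,1],[0,0,0.01,0,0,0,1]]]}}

```text
time: 4.6
position: [474.6, -310.9, -13.0]
tcp_rot: [[0.905, 0.426, 0.0], [0.426, -0.905, -0.0], [0.0, 0.0, -1.0]]
wrist_force: [-0.1, -0.0, -0.6]
gripper_width: 0.997
finger_force: 0.0
```

```bash
python3 - <<'E'
from st import *
o=st()
for n in("scene","side"):
    f=ctrl.grab_frame(n); w=cloud(f);V=hsv(f)[...,2]
    L=(w-np.array(o["position"]))@np.array(o["tcp_rot"])
    for s in(-1,1):
        m=(abs(L[...,0])<13)&(s*L[...,1]>25)&(s*L[...,1]<60)&(V<70)&(w[...,2]>3)
        print(n,s,m.sum(),np.round(np.sort(w[m][:,2])[:12],0))
E
```

```text
t 4.6 p [ 474.6 -310.9  -13. ] yaw 25.2 z [ 0. -0. -1.] F [-0.08 -0.03 -0.6 ] M [-0.023  0.02  -0.012] w 0.997 ff 0.0 q [ 0.79  0.44 -0.35  1.81  0.18  0.92 -0.77]
scene -1 386 [38. 43. 45. 46. 46. 46. 47. 48. 49. 49. 50. 52.]
scene 1 223 [37. 39. 39. 39. 42. 42. 44. 44. 44. 44. 45. 46.]
side -1 977 [33. 34. 35. 36. 39. 39. 39. 39. 41. 42. 45. 45.]
side 1 81 [34. 35. 36. 37. 38. 38. 39. 40. 42. 43. 44. 44.]
```

>>> {"fn": "send_rows", "kwargs": {"increments": [[[0,0,0.005,0,0,0,1],[0,0,0.01,0,0,0,1],[0,0,0.015,0,0,0,1],[0,0,0.02,0,0,0,1],[0,0,0.02,0,0,0,1]]]}}

```text
time: 5.2
position: [474.0, -310.5, -33.8]
tcp_rot: [[0.905, 0.426, -0.001], [0.426, -0.905, 0.001], [-0.001, -0.001, -1.0]]
wrist_force: [-0.3, 0.4, 0.4]
gripper_width: 1.003
finger_force: 0.0
```

>>> {"fn": "send_rows", "kwargs": {"increments": [[[0,0,0,0,0,0,0.2],[0,0,0,0,0,0,0.2],[0,0,0,0,0,0,0.2],[0,0,0,0,0,0,0.2],[0,0,0,0,0,0,0.2]]], "force": 110}}

```text
time: 5.7
position: [475.0, -311.2, -32.2]
tcp_rot: [[0.905, 0.426, 0.001], [0.426, -0.905, -0.001], [0.0, 0.001, -1.0]]
wrist_force: [-0.7, -0.1, 4.4]
gripper_width: 0.33
finger_force: 109.6
```

```bash
python3 - <<'E'
from st import *
o=st()
E
```

```text
t 5.7 p [ 475.  -311.2  -32.2] yaw 25.2 z [ 0.001 -0.001 -1.   ] F [-0.73 -0.13  4.39] M [ 0.13   0.204 -0.009] w 0.33 ff 109.60737705230713 q [ 0.78  0.47 -0.34  1.82  0.2   0.89 -0.78]
```

>>> {"fn": "send_rows", "kwargs": {"increments": [[[0,0,-0.015,0,0,0,0.2],[0,0,-0.04,0,0,0,0.2],[0,0,-0.07,0,0,0,0.2],[0,0,-0.095,0,0,0,0.2],[0,0,-0.11,0,0,0,0.2]]]}}

```text
time: 6.2
position: [474.8, -311.0, 79.4]
tcp_rot: [[0.905, 0.426, 0.001], [0.426, -0.905, -0.001], [0.001, 0.001, -1.0]]
wrist_force: [1.0, -0.5, -6.4]
gripper_width: 0.333
finger_force: 109.7
```

>>> {"fn": "send_rows", "kwargs": {"increments": [[[0,0,0,0,0,0,0.2],[0,0,0,0,0,0,0.2],[0,0,0,0,0,0,0.2],[0,0,0,0,0,0,0.2],[0,0,0,0,0,0,0.2]]]}}

```text
time: 6.7
position: [474.1, -310.6, 76.2]
tcp_rot: [[0.905, 0.426, -0.001], [0.426, -0.905, 0.001], [-0.001, -0.001, -1.0]]
wrist_force: [-0.4, -0.6, -5.9]
gripper_width: 0.331
finger_force: 109.9
```

```bash
cat > feel.py <<'E'
from st import *
M=[];Fz=[]
for i in range(4):
    f=ctrl.grab_frame("wrist"); o=ctrl.get_obs(); M.append(o["torque"]);Fz.append(o["wrist_force"])
o=st();M=np.mean(M,0);R=np.array(o["tcp_rot"])
print("M tool",np.round(R.T@M,3),"F",np.round(np.mean(Fz,0),2),"-> heavy toward tool",("+x" if (R.T@M)[1]>0 else "-x"))
# moment about tool point: arm d*x_tool, force down = +z_tool*W => x×z=-y : heavy +x => M_tool_y<0
E
python3 feel.py
```

```text
t 6.9 p [ 474.5 -310.8   76.9] yaw 25.2 z [-0.  0. -1.] F [-0.24  0.64 -6.17] M [-0.101  0.174 -0.015] w 0.331 ff 109.86790537834167 q [ 0.81  0.33 -0.37  1.74  0.13  1.09 -0.73]
M tool [-0.    -0.211  0.006] F [ 0.01  0.36 -5.62] -> heavy toward tool -x
```

```bash
sed -i 's/\[1\]>0 else/[1]<0 else/' feel.py; python3 - <<'E'
from st import *
o=st(); print(np.round(o["effort"],3)); ctrl.grab_frame("wrist"); o=ctrl.get_obs(); print(np.round(o["effort"],3))
S0=RO+RR@np.array([0,-75,0.]);S1=RO+RR@np.array([0,75,0.]); print(S0,S1)
E
```

```text
t 6.9 p [ 474.5 -310.8   76.9] yaw 25.2 z [-0.  0. -1.] F [-0.24  0.64 -6.17] M [-0.101  0.174 -0.015] w 0.331 ff 109.86790537834167 q [ 0.81  0.33 -0.37  1.74  0.13  1.09 -0.73]
[-3.0000e-03 -5.9799e+01 -4.0930e+00 -3.7928e+01 -1.3200e-01 -1.4600e-01
 -0.0000e+00]
[-4.0000e-03 -5.9816e+01 -4.0950e+00 -3.7951e+01 -1.3200e-01 -1.4800e-01
 -0.0000e+00]
[399.28539464 301.63576539  94.79006233] [469.47486678 169.07092088  94.79006233]
```

Both the wrist moment and the joint-6 effort say the heavy end is toward tool +x for damper A, so it goes into the rack with tool x pointing down the slope (yaw 27.9). I'm planning the carry to the far channel.

```bash
cat >> h.py <<'E'
def slot(y,h,x=0.): return RO+RR@np.array([x,y,h-32.])   # TCP for damper h mm over the bars (+1)
E
python3 - <<'E'
from st import *
o=ctrl.get_obs()
a=(o["position"],25.2,0); b=([474.5,-250,230],25.2,0); c=(slot(-75,120),27.9,35); d=(slot(-75,25),27.9,35)
print(c[0],d[0])
plan([b]+seg(b,c,4),a[0],0,R0=o["tcp_rot"])
E
```

```text
[443.89322302 325.25439474 166.87544223] [395.73704466 299.75701079  89.05599802]
[0.0259, -0.055, -0.153] [-0.0, 0.0, 0.03] | [ 474. -250.  230.] 25.2 0
[0.0543, -0.1334, 0.0158] [-0.36, -8.74, -0.67] | [ 467. -106.  214.] 25.875 8.75
[0.0576, -0.1328, 0.0064] [-0.26, -8.75, -0.67] | [459.  38. 198.] 26.549999999999997 17.5
[0.0594, -0.1321, -0.0032] [-0.15, -8.75, -0.67] | [452. 181. 183.] 27.224999999999998 26.25
[0.0597, -0.1314, -0.0126] [-0.05, -8.75, -0.67] | [444. 325. 167.] 27.9 35.0
```

>>> {"fn": "send_rows", "kwargs": {"increments": [[[0.005,-0.01,-0.03,0,0,0,0.2],[0.01,-0.02,-0.065,0,0,0,0.2],[0.015,-0.032,-0.1,0,0,0,0.2],[0.02,-0.044,-0.13,0,0,0,0.2],[0.026,-0.055,-0.153,0,0,0,0.2]]]}}

```text
time: 7.45
position: [475.0, -249.5, 232.4]
tcp_rot: [[0.905, 0.426, 0.002], [0.426, -0.905, -0.001], [0.001, 0.002, -1.0]]
wrist_force: [0.4, -0.1, -5.9]
gripper_width: 0.331
finger_force: 110.4
```

>>> {"fn": "send_rows", "kwargs": {"increments": [[[0.011,-0.027,0.003,-0.07,-1.75,-0.13,0.2],[0.022,-0.053,0.006,-0.14,-3.5,-0.27,0.2],[0.033,-0.08,0.009,-0.22,-5.24,-0.4,0.2],[0.043,-0.107,0.013,-0.29,-7,-0.54,0.2],[0.0543,-0.1334,0.0158,-0.36,-8.74,-0.67,0.2]]]}}

```text
time: 7.95
position: [466.7, -105.0, 214.3]
tcp_rot: [[0.889, 0.437, -0.135], [0.431, -0.899, -0.072], [-0.153, 0.006, -0.988]]
wrist_force: [-0.1, 0.2, -6.5]
gripper_width: 0.33
finger_force: 110.5
```

>>> {"fn": "send_rows", "kwargs": {"increments": [[[0.0115,-0.0266,0.0013,-0.05,-1.75,-0.13,0.2],[0.023,-0.053,0.0026,-0.1,-3.5,-0.27,0.2],[0.0346,-0.0797,0.0038,-0.16,-5.25,-0.4,0.2],[0.046,-0.106,0.005,-0.21,-7,-0.54,0.2],[0.0576,-0.1328,0.0064,-0.26,-8.75,-0.67,0.2]]]}}

```text
time: 8.45
position: [459.4, 38.8, 198.6]
tcp_rot: [[0.854, 0.448, -0.265], [0.425, -0.894, -0.141], [-0.301, 0.008, -0.954]]
wrist_force: [1.1, 0.0, -4.9]
gripper_width: 0.331
finger_force: 110.5
```

>>> {"fn": "send_rows", "kwargs": {"increments": [[[0.012,-0.0264,-0.0006,-0.03,-1.75,-0.13,0.2],[0.0238,-0.0528,-0.0013,-0.06,-3.5,-0.27,0.2],[0.0356,-0.0793,-0.002,-0.09,-5.25,-0.4,0.2],[0.0475,-0.1057,-0.0026,-0.12,-7,-0.54,0.2],[0.0594,-0.1321,-0.0032,-0.15,-8.75,-0.67,0.2]]]}}

```text
time: 8.95
position: [451.9, 182.7, 182.6]
tcp_rot: [[0.798, 0.458, -0.391], [0.409, -0.889, -0.207], [-0.442, 0.006, -0.897]]
wrist_force: [0.0, -0.4, -6.3]
gripper_width: 0.332
finger_force: 110.6
```

>>> {"fn": "send_rows", "kwargs": {"increments": [[[0.014,-0.03,-0.003,-0.01,-2,-0.15,0.2],[0.028,-0.06,-0.006,-0.02,-4,-0.3,0.2],[0.042,-0.092,-0.009,-0.03,-6.2,-0.45,0.2],[0.054,-0.119,-0.0115,-0.04,-8,-0.6,0.2],[0.0597,-0.1314,-0.0126,-0.05,-8.75,-0.67,0.2]]]}}

```text
time: 9.45
position: [442.8, 328.4, 165.4]
tcp_rot: [[0.721, 0.47, -0.508], [0.386, -0.882, -0.269], [-0.575, -0.002, -0.818]]
wrist_force: [-0.6, -0.1, -5.8]
gripper_width: 0.332
finger_force: 110.5
```

```bash
python3 - <<'E'
from st import *
ctrl.grab_frame("wrist");ctrl.grab_frame("wrist")
f=ctrl.grab_frame("scene"); cv2.imwrite("pics/c4.png",cv2.resize(f["frame"][60:300,300:560],None,fx=2.3,fy=2.3))
o=st()
plan([(slot(-75,40),27.9,35),(slot(-75,4),27.9,35),(slot(-75,0),27.9,35)],o["position"],0,R0=o["tcp_rot"])
E
```

```text
t 9.6 p [443.7 326.3 166. ] yaw 28.0 z [-0.507 -0.269 -0.819] F [ 0.22 -1.02 -5.96] M [ 0.487 -1.002  0.009] w 0.326 ff 110.53715229034424 q [-0.28  0.8  -0.68  1.09  0.23  1.96 -2.  ]
[-0.0007, 0.001, 0.0795] [0.02, 0.01, 0.09] | [403. 304. 101.] 27.9 35
[-0.0, 0.0, 0.036] [0.0, 0.0, 0.0] | [385. 294.  72.] 27.9 35
[0.0, -0.0, 0.004] [0.0, 0.0, 0.0] | [383. 293.  69.] 27.9 35
```

View pics/c4.png

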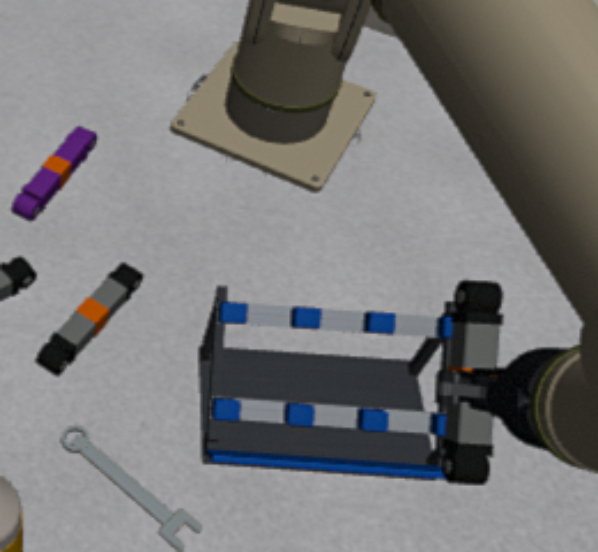

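The crop shows the held damper at about (470,385), parallel to the channels and over the far-right channel. I'm lowering it.

>>> {"fn": "send_rows", "kwargs": {"increments": [[[0,0.0005,0.016,0,0,0,0.2],[-0.0005,0.001,0.032,0,0,0,0.2],[-0.0007,0.001,0.05,0,0,0,0.2],[-0.0007,0.001,0.066,0,0,0,0.2],[-0.0007,0.001,0.08,0,0,0,0.2]]]}}

```text
time: 10.1
position: [403.9, 301.2, 101.5]
tcp_rot: [[0.726, 0.466, -0.506], [0.382, -0.885, -0.268], [-0.572, 0.001, -0.82]]
wrist_force: [0.7, -0.4, -5.8]
gripper_width: 0.33
finger_force: 110.8
```

```bash
python3 - <<'E'
from st import *
ctrl.grab_frame("wrist");ctrl.grab_frame("wrist")
o=st()
plan([(slot(-75,4),27.9,35),(slot(-75,0),27.9,35)],o["position"],0,R0=o["tcp_rot"])
E
```

```text
t 10.2 p [403.3 300.7 101.1] yaw 27.8 z [-0.507 -0.269 -0.819] F [ 0.27 -0.02 -6.14] M [ 0.555 -1.048  0.048] w 0.334 ff 110.3283941745758 q [-0.22  0.76 -0.7   1.32  0.23  1.79 -2.01]
[0.0011, -0.0027, 0.0349] [0.03, 0.05, -0.12] | [385. 294.  72.] 27.9 35
[0.0, -0.0, 0.004] [0.0, 0.0, 0.0] | [383. 293.  69.] 27.9 35
```

>>> {"fn": "send_rows", "kwargs": {"increments": [[[0.001,-0.0027,0.006,0,0,0,0.2],[0.001,-0.0027,0.014,0,0,0,0.2],[0.001,-0.0027,0.022,0,0,0,0.2],[0.001,-0.0027,0.03,0,0,0,0.2],[0.001,-0.0027,0.035,0,0,0,0.2]]]}}

```text
time: 10.7
position: [384.5, 295.6, 71.9]
tcp_rot: [[0.724, 0.468, -0.507], [0.383, -0.884, -0.269], [-0.574, 0.0, -0.819]]
wrist_force: [-0.2, -0.5, -5.6]
gripper_width: 0.338
finger_force: 110.6
```

>>> {"fn": "send_rows", "kwargs": {"increments": [[[0,0,0.001,0,0,0,0.2],[0,0,0.002,0,0,0,0.2],[0,0,0.003,0,0,0,0.2],[0,0,0.003,0,0,0,0.2],[0,0,0.003,0,0,0,0.2]]]}}

```text
time: 11.2
position: [383.6, 295.3, 70.2]
tcp_rot: [[0.724, 0.468, -0.507], [0.383, -0.884, -0.268], [-0.573, 0.0, -0.819]]
wrist_force: [0.9, -0.0, -6.3]
gripper_width: 0.329
finger_force: 110.6
```

```bash
python3 - <<'E'
from st import *
o=st()
for h in(0,): print(np.round(RR.T@(np.array(o["position"])-slot(-75,h)),1))
E
```

```text
t 11.2 p [383.6 295.3  70.2] yaw 27.9 z [-0.507 -0.268 -0.819] F [ 0.95 -0.04 -6.3 ] M [ 0.482 -0.999 -0.034] w 0.329 ff 110.55487275123596 q [-0.21  0.76 -0.7   1.4   0.23  1.71 -2.02]
[-0.3 -1.7  2.2]
```

>>> {"fn": "send_rows", "kwargs": {"increments": [[[0,-0.0005,0.001,0,0,0,0.2],[0,-0.001,0.0015,0,0,0,0.2],[0,-0.001,0.002,0,0,0,0.2],[0,-0.001,0.0025,0,0,0,0.2],[0,-0.001,0.0025,0,0,0,0.2]]]}}

```text
time: 11.7
position: [382.2, 295.7, 68.7]
tcp_rot: [[0.725, 0.468, -0.506], [0.384, -0.884, -0.268], [-0.573, -0.0, -0.82]]
wrist_force: [2.8, 0.6, 2.6]
gripper_width: 0.33
finger_force: 111.8
```

```bash
python3 - <<'E'
from st import *
o=st()
for h in(0,): print(np.round(RR.T@(np.array(o["position"])-slot(-75,h)),1))
E
```

```text
t 11.7 p [382.2 295.7  68.7] yaw 27.9 z [-0.506 -0.268 -0.82 ] F [2.76 0.56 2.65] M [ 0.328 -0.619 -0.001] w 0.33 ff 111.80883407592773 q [-0.21  0.76 -0.7   1.41  0.23  1.71 -2.02]
[-0.3 -2.8  0.4]
```

>>> {"fn": "send_rows", "kwargs": {"increments": [[[0,0,0,0,0,0,0.6],[0,0,0,0,0,0,0.6],[0,0,0,0,0,0,0.6],[0,0,0,0,0,0,0.6],[0,0,0,0,0,0,0.6]]]}}

```text
time: 12.2
position: [381.7, 295.4, 68.1]
tcp_rot: [[0.724, 0.468, -0.507], [0.383, -0.884, -0.269], [-0.574, 0.0, -0.819]]
wrist_force: [0.3, 1.2, -0.5]
gripper_width: 0.601
finger_force: 0.0
```

>>> {"fn": "send_rows", "kwargs": {"increments": [[[0,0,-0.01,0,0,0,0.6],[0,0,-0.03,0,0,0,0.6],[0,0,-0.06,0,0,0,0.6],[0,0,-0.095,0,0,0,0.7],[0,0,-0.13,0,0,0,0.8]]]}}

```text
time: 12.7
position: [448.4, 330.5, 176.4]
tcp_rot: [[0.724, 0.468, -0.507], [0.383, -0.884, -0.268], [-0.573, -0.0, -0.819]]
wrist_force: [0.9, 0.2, 0.1]
gripper_width: 0.797
finger_force: 0.0
```

```bash
cat > chk.py <<'E'
from st import *
f=ctrl.grab_frame("scene"); w=cloud(f); q=(w-RO)@RR; h=hsv(f); H,S,V=[h[...,i] for i in range(3)]
org=(H>5)&(H<20)&(S>180)&(V>100)
for y in(-75,0,75):
    m=(abs(q[...,1]-y)<26)&(q[...,2]>24)&(q[...,2]<38)&(abs(q[...,0])<120)&(S<90)
    if m.sum()>50:
        t=q[m]; c=q[m&False|(org&(abs(q[...,1]-y)<26)&(abs(q[...,2]-30)<9))]
        k=np.polyfit(t[:,0],t[:,2],1)[0]; ky=np.polyfit(t[:,0],t[:,1],1)[0]
        print("channel",y,m.sum(),"x",np.round(np.percentile(t[:,0],[.5,99.5])),"y",np.round(np.percentile(t[:,1],[2,98])),"top z",np.round(np.median(t[:,2]),1),"slope",round(k,3),round(ky,3),"band",np.round(np.median(c,0)) if len(c) else None)
E
python3 chk.py; python3 - <<'E'
from st import *
o=st()
b=([524,-173,150],156.8,0)
a0=(o["position"],27.9,35)
m1=(slot(0,140),60,20); 
plan(seg(a0,([470,120,230],80,18),3)+seg(([470,120,230],80,18),b,4),a0[0],0,R0=o["tcp_rot"])
E
```

```text
channel -75 817 x [-91.  81.] y [-92. -63.] top z 30.3 slope -0.002 -0.002 band [ -7. -71.  31.]
t 12.75 p [450.8 332.3 180.5] yaw 27.9 z [-0.504 -0.264 -0.822] F [1.52 1.05 4.16] M [ 0.286 -0.535 -0.01 ] w 0.797 ff 0.0 q [-0.3   0.81 -0.68  1.04  0.24  1.99 -2.  ]
[-0.032, 0.0655, 0.0019] [-0.93, 5.28, -17.37] | [457. 262. 197.] 45.266666666666666 29.333333333333332
[-0.0501, 0.053, -0.0009] [-2.5, 5.11, -17.35] | [464. 191. 213.] 62.63333333333333 23.666666666666664
[-0.0635, 0.0357, -0.0041] [-3.91, 4.13, -17.35] | [470. 120. 230.] 80.0 18.0
[-0.0653, 0.0318, 0.0259] [-3.98, 2.14, -19.19] | [484.  47. 210.] 99.2 13.5
[-0.0728, 0.0066, 0.0247] [-4.46, 0.72, -19.19] | [497. -26. 190.] 118.4 9.0
[-0.0709, -0.0196, 0.0232] [-4.45, -0.79, -19.19] | [ 510. -100.  170.] 137.60000000000002 4.5
[-0.0599, -0.0434, 0.0217] [-3.94, -2.21, -19.19] | [ 524. -173.  150.] 156.8 0.0
```

Damper A lies flat in its channel: top at 30.3 mm, no slope, low end resting near the lip. Next is damper B, grasped at yaw −23.2.

```bash
python3 - <<'E'
from st import *
ctrl.grab_frame("wrist");o=st()
a=(o["position"],27.9,35); b=([524.3,-173,120],-23.2,0)
plan(seg(a,b,4),a[0],0,R0=o["tcp_rot"])
E
```

```text
t 12.8 p [449.9 332.2 178.3] yaw 27.9 z [-0.504 -0.264 -0.822] F [ 0.6  -0.05 -0.67] M [ 0.319 -0.518 -0.015] w 0.802 ff 0.0 q [-0.29  0.81 -0.68  1.05  0.24  1.99 -2.  ]
[-0.0268, 0.1204, 0.036] [0.82, 8.4, 12.75] | [469. 206. 164.] 15.125 26.25
[-0.0044, 0.1244, 0.0319] [2.88, 8.28, 12.75] | [487.  80. 149.] 2.3500000000000014 17.5
[0.0191, 0.1242, 0.0267] [4.64, 7.44, 12.75] | [506. -47. 135.] -10.424999999999997 8.75
[0.0433, 0.1192, 0.0209] [6.17, 6.23, 12.75] | [ 524. -173.  120.] -23.199999999999996 0.0
```

>>> {"fn": "send_rows", "kwargs": {"increments": [[[-0.005,0.024,0.007,0.2,1.7,2.5,1],[-0.011,0.048,0.014,0.3,3.4,5.1,1],[-0.016,0.072,0.022,0.5,5,7.6,1],[-0.021,0.096,0.029,0.7,6.7,10.2,1],[-0.0268,0.1204,0.036,0.82,8.4,12.75,1]]]}}

```text
time: 13.3
position: [466.4, 202.8, 160.4]
tcp_rot: [[0.875, 0.281, -0.394], [0.211, -0.954, -0.211], [-0.435, 0.102, -0.895]]
wrist_force: [0.5, -0.2, -0.8]
gripper_width: 0.997
finger_force: 0.0
```

>>> {"fn": "send_rows", "kwargs": {"increments": [[[-0.001,0.025,0.006,0.6,1.7,2.5,1],[-0.002,0.05,0.013,1.2,3.3,5.1,1],[-0.003,0.075,0.019,1.7,5,7.6,1],[-0.0035,0.1,0.0255,2.3,6.6,10.2,1],[-0.0044,0.1244,0.032,2.88,8.28,12.75,1]]]}}

```text
time: 13.8
position: [485.1, 76.4, 146.4]
tcp_rot: [[0.962, 0.058, -0.269], [0.02, -0.989, -0.145], [-0.274, 0.134, -0.952]]
wrist_force: [0.3, 0.8, 0.7]
gripper_width: 1.0
finger_force: 0.0
```

>>> {"fn": "send_rows", "kwargs": {"increments": [[[0.004,0.025,0.005,0.9,1.5,2.5,1],[0.008,0.05,0.011,1.9,3,5.1,1],[0.0115,0.0745,0.016,2.8,4.5,7.6,1],[0.0153,0.0994,0.0214,3.7,5.95,10.2,1],[0.0191,0.1242,0.0267,4.64,7.44,12.75,1]]]}}

```text
time: 14.3
position: [503.7, -49.7, 132.4]
tcp_rot: [[0.975, -0.175, -0.137], [-0.186, -0.98, -0.075], [-0.121, 0.099, -0.988]]
wrist_force: [0.1, -0.3, 0.2]
gripper_width: 0.999
finger_force: 0.0
```

>>> {"fn": "send_rows", "kwargs": {"increments": [[[0.01,0.028,0.005,1.4,1.4,3,1],[0.02,0.055,0.01,2.8,2.8,5.9,1],[0.03,0.083,0.0145,4.3,4.3,8.8,1],[0.039,0.107,0.0188,5.5,5.6,11.5,1],[0.0433,0.1192,0.0209,6.17,6.23,12.75,1]]]}}

```text
time: 14.8
position: [521.8, -177.8, 118.0]
tcp_rot: [[0.918, -0.397, -0.004], [-0.397, -0.918, -0.005], [-0.002, 0.006, -1.0]]
wrist_force: [-0.8, 0.9, 0.4]
gripper_width: 0.998
finger_force: 0.0
```

```bash
cat > look.py <<'E'
from st import *
ctrl.grab_frame("wrist");f=ctrl.grab_frame("wrist"); o=st()
h=hsv(f);T=f["world_to_cam"];ca=-T[:3,:3].T@T[:3,3]
def topl(c):
    d=np.array([c[0]-f["cx"],c[1]-f["cy"]]);r=np.hypot(*d);th=r/f["fx"];dw=T[:3,:3].T@np.r_[d/r*np.sin(th),np.cos(th)]; return ca+dw*(30-ca[2])/dw[2]
for m,a,c in blobs((h[...,0]>5)&(h[...,0]<20)&(h[...,1]>180)&(h[...,2]>100),300): print(np.round(c),a,np.round(topl(c),1))
E
python3 - <<'E'
exec(open("look.py").read())
plan([([524.3,-173,20],-23.2,0),([524.3,-173,-33],-23.2,0)],o["position"],0,R0=o["tcp_rot"])
E
```

```text
t 14.9 p [ 521.7 -176.9  118. ] yaw -23.3 z [-0.005 -0.004 -1.   ] F [0.24 0.78 0.68] M [ 0.044 -0.019  0.039] w 1.0 ff 0.0 q [ 0.58  0.26 -0.39  1.74  0.11  1.17 -1.82]
[310. 195.] 863 [ 525.1 -175.8   30. ]
[0.0011, -0.0052, 0.0979] [0.35, 0.16, -0.11] | [ 524. -173.   20.] -23.2 0
[0.0, 0.0, 0.053] [0.0, 0.0, 0.0] | [ 524. -173.  -33.] -23.2 0
```

>>> {"fn": "send_rows", "kwargs": {"increments": [[[0.0015,-0.004,0.025,0.3,0.2,0,1],[0.0015,-0.004,0.055,0.3,0.2,0,1],[0.0015,-0.004,0.08,0.3,0.2,0,1],[0.0015,-0.004,0.105,0.3,0.2,0,1],[0.0015,-0.004,0.125,0.3,0.2,0,1]]]}}

```text
time: 15.4
position: [524.8, -169.7, -8.1]
tcp_rot: [[0.921, -0.389, -0.0], [-0.389, -0.921, 0.0], [-0.0, -0.0, -1.0]]
wrist_force: [-0.1, 0.7, -0.5]
gripper_width: 1.002
finger_force: 0.0
```

```bash
python3 - <<'E'
exec(open("look.py").read())
plan([([524.5,-173.6,-33],-23.2,0)],o["position"],0,R0=o["tcp_rot"])
E
```

```text
t 15.5 p [ 523.3 -169.6   -9.2] yaw -22.9 z [-0.004  0.002 -1.   ] F [-0.41 -0.01  0.54] M [0.034 0.064 0.036] w 1.002 ff 0.0 q [ 0.55  0.41 -0.37  1.85  0.18  0.92 -1.88]
[326. 252.] 2905 [ 525.3 -176.    30. ]
[0.0028, 0.0032, 0.0238] [-0.0, 0.23, 0.28] | [ 524. -174.  -33.] -23.2 0
```

>>> {"fn": "send_rows", "kwargs": {"increments": [[[0.003,0.003,0.006,0,0,0.3,1],[0.003,0.003,0.012,0,0,0.3,1],[0.003,0.003,0.018,0,0,0.3,1],[0.003,0.003,0.024,0,0,0.3,1],[0.003,0.003,0.024,0,0,0.3,1]]]}}

```text
time: 16.0
position: [525.9, -176.3, -31.6]
tcp_rot: [[0.918, -0.398, -0.0], [-0.398, -0.918, -0.0], [0.0, 0.0, -1.0]]
wrist_force: [0.8, 0.0, 0.5]
gripper_width: 1.0
finger_force: 0.0
```

>>> {"fn": "send_rows", "kwargs": {"increments": [[[0,0,0,0,0,0,0.2],[0,0,0,0,0,0,0.2],[0,0,0,0,0,0,0.2],[0,0,0,0,0,0,0.2],[0,0,0,0,0,0,0.2]]], "force": 110}}

```text
time: 16.5
position: [526.9, -176.5, -30.2]
tcp_rot: [[0.918, -0.398, 0.002], [-0.398, -0.918, -0.001], [0.002, 0.0, -1.0]]
wrist_force: [-2.0, -0.2, 6.2]
gripper_width: 0.331
finger_force: 109.6
```

>>> {"fn": "send_rows", "kwargs": {"increments": [[[0,0,-0.015,0,0,0,0.2],[0,0,-0.04,0,0,0,0.2],[0,0,-0.07,0,0,0,0.2],[0,0,-0.095,0,0,0,0.2],[0,0,-0.11,0,0,0,0.2]]]}}

```text
time: 17.0
position: [526.7, -176.5, 81.4]
tcp_rot: [[0.918, -0.398, 0.002], [-0.398, -0.918, -0.001], [0.003, 0.0, -1.0]]
wrist_force: [-0.4, -0.3, -6.5]
gripper_width: 0.326
finger_force: 109.2
```

>>> {"fn": "send_rows", "kwargs": {"increments": [[[0,0,0,0,0,0,0.2],[0,0,0,0,0,0,0.2],[0,0,0,0,0,0,0.2],[0,0,0,0,0,0,0.2],[0,0,0,0,0,0,0.2]]]}}

```text
time: 17.5
position: [525.8, -176.2, 78.2]
tcp_rot: [[0.918, -0.398, -0.0], [-0.398, -0.918, -0.0], [-0.0, 0.0, -1.0]]
wrist_force: [-0.5, 0.8, -6.4]
gripper_width: 0.333
finger_force: 109.4
```

```bash
python3 - <<'E'
exec(open("feel.py").read())
print(np.round(o["effort"],3))
for yf in(27.9,207.9):
    b=([500,-120,230],-23.2+(yf+23.2)*.2,0); c=(slot(0,120),yf,35); print(yf); plan([b]+seg(b,c,4),o["position"],0,R0=o["tcp_rot"])
E
```

```text
t 17.7 p [ 526.2 -176.4   78.9] yaw -23.4 z [ 0.001 -0.001 -1.   ] F [ 0.52 -0.1  -5.91] M [0.121 0.069 0.018] w 0.328 ff 109.39632296562195 q [ 0.57  0.3  -0.39  1.77  0.13  1.09 -1.84]
M tool [ 0.043 -0.133 -0.016] F [-0.08 -0.06 -5.88] -> heavy toward tool +x
[-3.0000e-03 -5.7899e+01 -3.9670e+00 -3.8005e+01  4.9000e-02 -1.2000e-01
 -1.0000e-03]
27.9
[-0.0463, -0.0412, -0.1512] [0.03, -0.05, -10.45] | [ 500 -120  230] -12.98 0
[-0.0264, -0.0911, 0.0158] [-5.12, -7.11, -10.2] | [495. -25. 214.] -2.7600000000000016 8.75
[-0.0081, -0.0954, 0.0096] [-3.78, -7.9, -10.2] | [489.  69. 198.] 7.459999999999997 17.5
[0.0098, -0.0956, 0.0031] [-2.32, -8.45, -10.2] | [484. 164. 183.] 17.679999999999996 26.25
[0.0266, -0.0924, -0.0034] [-0.78, -8.73, -10.2] | [479. 259. 167.] 27.899999999999995 35.0
207.9
[-0.0463, -0.0412, -0.1512] [0.04, -0.04, -46.45] | [ 500 -120  230] 23.02 0
[0.0322, -0.0893, 0.0158] [2.81, -8.54, -46.13] | [495. -25. 214.] 69.24 8.75
[0.0882, -0.0372, 0.0096] [8.11, -3.88, -46.13] | [489.  69. 198.] 115.46 17.5
[0.0879, 0.0389, 0.0031] [8.41, 3.17, -46.13] | [484. 164. 183.] 161.68 26.25
[0.0328, 0.0904, -0.0034] [3.53, 8.27, -46.13] | [479. 259. 167.] 207.9 35.0
```

Damper B's heavy end is toward tool +x, and the joint-6 effort agrees. It goes to the middle channel at yaw 27.9.

>>> {"fn": "send_rows", "kwargs": {"increments": [[[-0.009,-0.008,-0.03,0,0,-2,0.2],[-0.018,-0.016,-0.06,0,0,-4.2,0.2],[-0.028,-0.025,-0.09,0,0,-6.3,0.2],[-0.037,-0.033,-0.12,0,0,-8.4,0.2],[-0.0463,-0.0412,-0.1512,0,0,-10.45,0.2]]]}}

```text
time: 18.2
position: [499.6, -119.5, 231.3]
tcp_rot: [[0.975, -0.223, 0.001], [-0.223, -0.975, -0.001], [0.001, 0.001, -1.0]]
wrist_force: [0.7, 0.1, -6.6]
gripper_width: 0.333
finger_force: 110.0
```

>>> {"fn": "send_rows", "kwargs": {"increments": [[[-0.005,-0.018,0.003,-1,-1.4,-2,0.2],[-0.0105,-0.0365,0.006,-2,-2.8,-4.1,0.2],[-0.016,-0.055,0.0095,-3.1,-4.3,-6.1,0.2],[-0.021,-0.073,0.0126,-4.1,-5.7,-8.2,0.2],[-0.0264,-0.0911,0.0158,-5.12,-7.11,-10.2,0.2]]]}}

```text
time: 18.7
position: [494.9, -24.7, 214.3]
tcp_rot: [[0.99, -0.042, -0.134], [-0.052, -0.996, -0.073], [-0.13, 0.079, -0.988]]
wrist_force: [1.0, 0.0, -6.4]
gripper_width: 0.333
finger_force: 110.3
```

>>> {"fn": "send_rows", "kwargs": {"increments": [[[-0.0016,-0.019,0.002,-0.8,-1.6,-2,0.2],[-0.0032,-0.038,0.004,-1.5,-3.2,-4.1,0.2],[-0.0049,-0.057,0.006,-2.3,-4.7,-6.1,0.2],[-0.0065,-0.076,0.0077,-3,-6.3,-8.2,0.2],[-0.0081,-0.0954,0.0096,-3.78,-7.9,-10.2,0.2]]]}}

```text
time: 19.2
position: [489.9, 70.0, 198.4]
tcp_rot: [[0.953, 0.145, -0.265], [0.11, -0.984, -0.142], [-0.281, 0.106, -0.954]]
wrist_force: [0.5, -0.3, -6.0]
gripper_width: 0.33
finger_force: 110.3
```

>>> {"fn": "send_rows", "kwargs": {"increments": [[[0.002,-0.019,0.0006,-0.5,-1.7,-2,0.2],[0.004,-0.038,0.0012,-0.9,-3.4,-4.1,0.2],[0.006,-0.057,0.0019,-1.4,-5.1,-6.1,0.2],[0.008,-0.0765,0.0025,-1.9,-6.8,-8.2,0.2],[0.0098,-0.0956,0.0031,-2.32,-8.45,-10.2,0.2]]]}}

```text
time: 19.7
position: [484.8, 164.9, 182.2]
tcp_rot: [[0.863, 0.321, -0.39], [0.257, -0.944, -0.208], [-0.435, 0.079, -0.897]]
wrist_force: [-0.2, 1.0, -5.9]
gripper_width: 0.328
finger_force: 110.3
```

>>> {"fn": "send_rows", "kwargs": {"increments": [[[0.006,-0.021,-0.001,-0.2,-2,-2.4,0.2],[0.012,-0.043,-0.0016,-0.4,-4,-4.8,0.2],[0.018,-0.065,-0.0024,-0.55,-6.1,-7.2,0.2],[0.024,-0.083,-0.003,-0.7,-7.9,-9.2,0.2],[0.0266,-0.0924,-0.0034,-0.78,-8.73,-10.2,0.2]]]}}

```text
time: 20.2
position: [478.9, 260.6, 165.3]
tcp_rot: [[0.723, 0.47, -0.507], [0.385, -0.883, -0.27], [-0.574, -0.0, -0.819]]
wrist_force: [0.1, 0.4, -5.9]
gripper_width: 0.333
finger_force: 110.4
```

```bash
python3 - <<'E'
from st import *
for i in range(3): ctrl.grab_frame("wrist")
o=st(); ctrl.grab_frame("wrist"); o=st()
plan([(slot(0,25,-2),27.9,35),(slot(0,1.5,-2),27.9,35)],o["position"],0,R0=o["tcp_rot"])
E
```

```text
t 20.35 p [479.3 259.1 166.2] yaw 27.8 z [-0.506 -0.269 -0.82 ] F [ 0.77 -0.89 -5.93] M [ 0.525 -1.101 -0.013] w 0.328 ff 110.45306324958801 q [-0.18  0.79 -0.68  1.11  0.29  1.97 -1.89]
t 20.4 p [479.7 258.3 166.8] yaw 27.7 z [-0.505 -0.269 -0.82 ] F [ 0.24 -0.48 -5.8 ] M [ 0.573 -1.094  0.066] w 0.329 ff 110.45462608337402 q [-0.18  0.79 -0.68  1.11  0.29  1.97 -1.89]
[0.0016, -0.001, 0.0951] [0.06, -0.09, -0.13] | [432. 234.  88.] 27.9 35
[0.0, 0.0, 0.0235] [0.0, 0.0, 0.0] | [420. 228.  69.] 27.9 35
```

>>> {"fn": "send_rows", "kwargs": {"increments": [[[0.001,-0.001,0.02,0,0,0,0.2],[0.001,-0.001,0.042,0,0,0,0.2],[0.001,-0.001,0.064,0,0,0,0.2],[0.001,-0.001,0.084,0,0,0,0.2],[0.001,-0.001,0.095,0,0,0,0.2]]]}}

```text
time: 20.9
position: [431.2, 232.5, 87.9]
tcp_rot: [[0.726, 0.466, -0.506], [0.38, -0.885, -0.269], [-0.573, 0.003, -0.82]]
wrist_force: [0.2, -0.4, -5.8]
gripper_width: 0.33
finger_force: 110.4
```

>>> {"fn": "send_rows", "kwargs": {"increments": [[[0,0,0.005,0,0,0,0.2],[0,0,0.01,0,0,0,0.2],[0,0,0.015,0,0,0,0.2],[0,0,0.02,0,0,0,0.2],[0,0,0.02,0,0,0,0.2]]]}}

```text
time: 21.4
position: [420.9, 229.0, 71.6]
tcp_rot: [[0.724, 0.468, -0.506], [0.383, -0.884, -0.269], [-0.574, 0.001, -0.819]]
wrist_force: [0.2, 0.2, -6.3]
gripper_width: 0.328
finger_force: 110.4
```

```bash
python3 - <<'E'
from st import *
ctrl.grab_frame("wrist");o=st();print(np.round(RR.T@(np.array(o["position"])-slot(0,0)),1))
E
```

```text
t 21.45 p [421.1 229.1  71.9] yaw 27.9 z [-0.506 -0.269 -0.819] F [-0.15  0.13 -5.3 ] M [ 0.613 -1.072 -0.013] w 0.33 ff 110.43667316436768 q [-0.1   0.75 -0.69  1.41  0.28  1.74 -1.91]
[-1.2 -0.7  4.8]
```

>>> {"fn": "send_rows", "kwargs": {"increments": [[[0,0,0.001,0,0,0,0.2],[0,0,0.0015,0,0,0,0.2],[0,0,0.002,0,0,0,0.2],[0,0,0.0025,0,0,0,0.2],[0,0,0.003,0,0,0,0.2]]]}}

```text
time: 21.95
position: [419.9, 228.5, 69.8]
tcp_rot: [[0.725, 0.468, -0.506], [0.383, -0.884, -0.269], [-0.573, 0.001, -0.82]]
wrist_force: [1.4, 0.7, -0.6]
gripper_width: 0.327
finger_force: 111.1
```

```bash
python3 - <<'E'
from st import *
o=st();print(np.round(RR.T@(np.array(o["position"])-slot(0,0)),1))
E
```

```text
t 21.95 p [419.9 228.5  69.8] yaw 27.8 z [-0.506 -0.269 -0.82 ] F [ 1.36  0.65 -0.57] M [ 0.402 -0.883  0.092] w 0.327 ff 111.08951210975647 q [-0.1   0.75 -0.69  1.42  0.28  1.73 -1.91]
[-1.2 -0.7  2.4]
```

Contact is made, so I'm releasing and retreating, then planning the approach to C.

>>> {"fn": "send_rows", "kwargs": {"increments": [[[0,0,0,0,0,0,0.6],[0,0,0,0,0,0,0.6],[0,0,0,0,0,0,0.6],[0,0,0,0,0,0,0.6],[0,0,0,0,0,0,0.6]]]}}

```text
time: 22.45
position: [419.7, 228.4, 69.5]
tcp_rot: [[0.724, 0.468, -0.506], [0.383, -0.884, -0.269], [-0.573, 0.001, -0.819]]
wrist_force: [0.3, 0.3, -0.3]
gripper_width: 0.595
finger_force: 0.0
```

>>> {"fn": "send_rows", "kwargs": {"increments": [[[0,0,-0.01,0,0,0,0.6],[0,0,-0.03,0,0,0,0.6],[0,0,-0.06,0,0,0,0.6],[0,0,-0.095,0,0,0,0.7],[0,0,-0.12,0,0,0,0.8]]]}}

```text
time: 22.95
position: [481.6, 261.3, 170.2]
tcp_rot: [[0.725, 0.468, -0.505], [0.383, -0.884, -0.268], [-0.572, 0.001, -0.82]]
wrist_force: [0.5, 1.7, -0.2]
gripper_width: 0.801
finger_force: 0.0
```

```bash
python3 chk.py; python3 - <<'E'
from st import *
ctrl.grab_frame("wrist");o=st()
a=(o["position"],27.9,35); b=([466.5,-36.3,120],-5.5,0)
plan(seg(a,b,4),a[0],0,R0=o["tcp_rot"])
E
```

```text
channel -75 486 x [-92.  81.] y [-92. -63.] top z 29.8 slope 0.001 -0.004 band None
channel 0 776 x [-92.  80.] y [-15.  14.] top z 30.0 slope 0.0 0.002 band [ 6. -5. 29.]
t 23.05 p [482.1 262.3 170.6] yaw 27.9 z [-0.503 -0.266 -0.822] F [ 0.64 -0.93 -0.43] M [ 0.286 -0.51  -0.008] w 0.801 ff 0.0 q [-0.18  0.79 -0.68  1.09  0.29  1.98 -1.89]
[-0.0243, 0.0642, 0.0322] [0.61, 8.43, 8.3] | [478. 188. 158.] 19.549999999999997 26.25
[-0.0192, 0.0676, 0.0283] [1.9, 8.55, 8.33] | [474. 113. 145.] 11.2 17.5
[-0.013, 0.0709, 0.0236] [3.12, 8.18, 8.33] | [470.  38. 133.] 2.8500000000000014 8.75
[-0.0055, 0.0734, 0.0183] [4.28, 7.64, 8.33] | [466. -36. 120.] -5.5 0.0
```

>>> {"fn": "send_rows", "kwargs": {"increments": [[[-0.005,0.013,0.006,0.1,1.7,1.7,1],[-0.01,0.026,0.013,0.2,3.4,3.3,1],[-0.0145,0.0385,0.019,0.4,5,5,1],[-0.019,0.051,0.026,0.5,6.7,6.6,1],[-0.0243,0.0642,0.0322,0.61,8.43,8.3,1]]]}}

```text
time: 23.55
position: [476.1, 185.1, 154.9]
tcp_rot: [[0.851, 0.348, -0.394], [0.285, -0.935, -0.21], [-0.441, 0.066, -0.895]]
wrist_force: [0.8, 1.1, 0.2]
gripper_width: 1.0
finger_force: 0.0
```

>>> {"fn": "send_rows", "kwargs": {"increments": [[[-0.004,0.0135,0.006,0.4,1.7,1.7,1],[-0.008,0.027,0.011,0.8,3.4,3.3,1],[-0.0115,0.0405,0.017,1.1,5.1,5,1],[-0.0154,0.054,0.0226,1.5,6.8,6.7,1],[-0.0192,0.0676,0.0283,1.9,8.55,8.33,1]]]}}

```text
time: 24.05
position: [472.2, 110.5, 142.7]
tcp_rot: [[0.941, 0.206, -0.269], [0.172, -0.975, -0.144], [-0.291, 0.089, -0.952]]
wrist_force: [-0.1, 0.7, 0.0]
gripper_width: 1.0
finger_force: 0.0
```

>>> {"fn": "send_rows", "kwargs": {"increments": [[[-0.0026,0.014,0.005,0.6,1.6,1.7,1],[-0.005,0.028,0.009,1.2,3.3,3.3,1],[-0.008,0.0425,0.014,1.9,4.9,5,1],[-0.0104,0.0567,0.019,2.5,6.5,6.7,1],[-0.013,0.0709,0.0236,3.12,8.18,8.33,1]]]}}

```text
time: 24.55
position: [468.3, 35.8, 130.4]
tcp_rot: [[0.989, 0.054, -0.137], [0.044, -0.996, -0.074], [-0.141, 0.067, -0.988]]
wrist_force: [0.1, 0.0, -0.1]
gripper_width: 0.999
finger_force: 0.0
```

>>> {"fn": "send_rows", "kwargs": {"increments": [[[-0.0013,0.017,0.004,1,1.8,1.9,1],[-0.0025,0.034,0.0085,2,3.5,3.8,1],[-0.004,0.051,0.013,3,5.3,5.8,1],[-0.005,0.066,0.0165,3.8,6.9,7.5,1],[-0.0055,0.0734,0.0183,4.28,7.64,8.33,1]]]}}

```text
time: 25.05
position: [463.9, -39.8, 118.0]
tcp_rot: [[0.995, -0.098, -0.004], [-0.098, -0.995, -0.003], [-0.003, 0.004, -1.0]]
wrist_force: [-0.6, -0.3, -0.4]
gripper_width: 1.001
finger_force: 0.0
```

```bash
python3 - <<'E'
exec(open("look.py").read())
ctrl.grab_frame("wrist");o=st()
plan([([466.3,-36.5,-5],-5.5,0)],o["position"],0,R0=o["tcp_rot"])
E
```

```text
t 25.15 p [464.1 -39.3 118.1] yaw -5.6 z [-0.004 -0.004 -1.   ] F [ 0.86 -0.9   0.63] M [-0.017 -0.005 -0.036] w 0.999 ff 0.0 q [ 0.52  0.08 -0.55  1.94  0.05  1.14 -1.72]
[314. 194.] 873 [466.3 -39.1  30. ]
t 25.2 p [464.5 -38.1 118.3] yaw -5.5 z [-0.004 -0.003 -1.   ] F [ 0.21  0.74 -1.21] M [-0.032 -0.012  0.002] w 0.998 ff 0.0 q [ 0.52  0.08 -0.55  1.94  0.05  1.14 -1.72]
[0.0021, -0.0022, 0.1233] [0.21, 0.24, 0.03] | [466. -36.  -5.] -5.5 0
```

>>> {"fn": "send_rows", "kwargs": {"increments": [[[0.002,-0.001,0.025,0.2,0.2,0,1],[0.002,-0.001,0.055,0.2,0.2,0,1],[0.002,-0.001,0.08,0.2,0.2,0,1],[0.002,-0.001,0.105,0.2,0.2,0,1],[0.002,-0.001,0.123,0.2,0.2,0,1]]]}}

```text
time: 25.7
position: [466.1, -36.0, -6.2]
tcp_rot: [[0.996, -0.092, -0.002], [-0.092, -0.996, 0.001], [-0.002, -0.001, -1.0]]
wrist_force: [-0.6, 0.4, 0.1]
gripper_width: 1.001
finger_force: 0.0
```

```bash
python3 - <<'E'
exec(open("look.py").read())
ctrl.grab_frame("wrist");o=st()
plan([([466.3,-36.5,-33],-5.5,0)],o["position"],0,R0=o["tcp_rot"])
E
```

```text
t 25.8 p [464.8 -36.1  -6.8] yaw -5.3 z [-0.005  0.002 -1.   ] F [ 0.82 -0.14  0.2 ] M [-0.058 -0.028 -0.009] w 1.001 ff 0.0 q [ 0.47  0.27 -0.54  2.05  0.18  0.87 -1.82]
[320. 253.] 2775 [466.8 -38.9  30. ]
t 25.85 p [465.9 -36.3  -5.3] yaw -5.3 z [-0.002  0.001 -1.   ] F [ 1.03  1.1  -0.43] M [ 0.015 -0.04   0.037] w 0.999 ff 0.0 q [ 0.47  0.27 -0.54  2.05  0.17  0.88 -1.82]
[0.0005, 0.0002, 0.0277] [-0.05, 0.15, 0.18] | [466. -36. -33.] -5.5 0
```

>>> {"fn": "send_rows", "kwargs": {"increments": [[[0,0,0.007,0,0,0,1],[0,0,0.014,0,0,0,1],[0,0,0.021,0,0,0,1],[0,0,0.027,0,0,0,1],[0,0,0.027,0,0,0,1]]]}}

```text
time: 26.35
position: [465.7, -37.7, -32.5]
tcp_rot: [[0.995, -0.095, -0.001], [-0.095, -0.995, 0.0], [-0.001, -0.0, -1.0]]
wrist_force: [0.4, 0.5, -0.9]
gripper_width: 0.997
finger_force: 0.0
```

>>> {"fn": "send_rows", "kwargs": {"increments": [[[0,0,0,0,0,0,0.2],[0,0,0,0,0,0,0.2],[0,0,0,0,0,0,0.2],[0,0,0,0,0,0,0.2],[0,0,0,0,0,0,0.2]]], "force": 110}}

```text
time: 26.85
position: [466.7, -37.8, -31.1]
tcp_rot: [[0.995, -0.095, 0.0], [-0.095, -0.995, -0.0], [0.0, 0.0, -1.0]]
wrist_force: [-2.6, -0.8, 7.2]
gripper_width: 0.332
finger_force: 109.1
```

>>> {"fn": "send_rows", "kwargs": {"increments": [[[0,0,-0.015,0,0,0,0.2],[0,0,-0.04,0,0,0,0.2],[0,0,-0.07,0,0,0,0.2],[0,0,-0.095,0,0,0,0.2],[0,0,-0.11,0,0,0,0.2]]]}}

```text
time: 27.35
position: [466.7, -37.7, 79.7]
tcp_rot: [[0.995, -0.095, 0.001], [-0.095, -0.995, -0.0], [0.001, 0.0, -1.0]]
wrist_force: [0.5, -0.6, -5.8]
gripper_width: 0.328
finger_force: 109.7
```

>>> {"fn": "send_rows", "kwargs": {"increments": [[[0,0,0,0,0,0,0.2],[0,0,0,0,0,0,0.2],[0,0,0,0,0,0,0.2],[0,0,0,0,0,0,0.2],[0,0,0,0,0,0,0.2]]]}}

```text
time: 27.85
position: [465.9, -37.6, 77.5]
tcp_rot: [[0.995, -0.095, -0.001], [-0.095, -0.995, 0.0], [-0.001, -0.0, -1.0]]
wrist_force: [-0.1, -0.9, -5.3]
gripper_width: 0.331
finger_force: 109.7
```

```bash
python3 - <<'E'
exec(open("feel.py").read())
print(np.round(o["effort"],3))
y0=-5.5
b=([480,0,240],y0,0)
for yf,n in((27.9,3),(207.9,5)):
    m=(slot(75,150),yf-(0 if n==3 else 40),25 if n==5 else 35); c=(slot(75,120),yf,35); print(yf); plan([b]+(seg(b,c,3) if n==3 else seg(b,c,6)),o["position"],0,R0=o["tcp_rot"])
E
```

```text
t 28.05 p [466.3 -37.7  78.1] yaw -5.5 z [-0.  0. -1.] F [-0.03  0.09 -7.4 ] M [-0.01  -0.284  0.008] w 0.326 ff 109.75020289421082 q [ 0.51  0.14 -0.56  1.98  0.08  1.05 -1.75]
M tool [0.    0.287 0.001] F [ 0.04  0.26 -6.24] -> heavy toward tool -x
[-6.0000e-03 -4.2152e+01 -2.4890e+00 -3.6924e+01 -2.5000e-02  2.6400e-01
 -1.0000e-03]
27.9
[0.01, -0.0389, -0.1619] [-0.01, 0.02, 0.05] | [480   0 240] -5.5 0
[0.0052, -0.065, 0.0244] [-5.46, -10.33, -11.09] | [491.  64. 216.] 5.633333333333333 11.666666666666666
[0.0214, -0.0644, 0.0158] [-3.36, -11.19, -11.09] | [503. 128. 191.] 16.766666666666666 23.333333333333332
[0.0357, -0.0595, 0.0065] [-1.13, -11.63, -11.09] | [514. 193. 167.] 27.9 35.0
207.9
[0.01, -0.0389, -0.1619] [-0.01, 0.02, 0.05] | [480   0 240] -5.5 0
[0.0026, -0.0325, 0.0122] [-1.6, -5.71, -35.54] | [486.  32. 228.] 30.06666666666667 5.833333333333333
[0.0221, -0.0249, 0.0101] [2.02, -5.57, -35.54] | [491.  64. 216.] 65.63333333333334 11.666666666666666
[0.0332, -0.0068, 0.0079] [4.89, -3.36, -35.54] | [497.  96. 203.] 101.2 17.5
[0.0312, 0.0144, 0.0056] [5.93, 0.11, -35.54] | [503. 128. 191.] 136.76666666666668 23.333333333333332
[0.0168, 0.0303, 0.0033] [4.76, 3.54, -35.54] | [508. 161. 179.] 172.33333333333334 29.166666666666668
[-0.0041, 0.0346, 0.0009] [1.81, 5.64, -35.54] | [514. 193. 167.] 207.9 35.0
```

Damper C's heavy end is toward tool −x (the effort agrees), so it needs tool x pointing up the slope at yaw 207.9. I'm carrying it to the near channel with the turn.

>>> {"fn": "send_rows", "kwargs": {"increments": [[[0.002,-0.008,-0.032,0,0,0,0.2],[0.004,-0.016,-0.065,0,0,0,0.2],[0.006,-0.023,-0.1,0,0,0,0.2],[0.008,-0.031,-0.135,0,0,0,0.2],[0.01,-0.039,-0.162,0,0,0,0.2]]]}}

```text
time: 28.55
position: [480.4, 0.5, 242.5]
tcp_rot: [[0.995, -0.095, 0.002], [-0.095, -0.995, -0.0], [0.002, 0.0, -1.0]]
wrist_force: [0.6, -0.4, -5.9]
gripper_width: 0.328
finger_force: 110.8
```

>>> {"fn": "send_rows", "kwargs": {"increments": [[[0.0005,-0.0065,0.0024,-0.32,-1.14,-7.1,0.2],[0.001,-0.013,0.005,-0.64,-2.28,-14.2,0.2],[0.0016,-0.0195,0.0073,-0.96,-3.43,-21.3,0.2],[0.002,-0.026,0.0098,-1.28,-4.57,-28.4,0.2],[0.0026,-0.0325,0.0122,-1.6,-5.71,-35.54,0.2]]]}}

```text
time: 29.05
position: [485.8, 32.4, 227.8]
tcp_rot: [[0.858, 0.506, -0.091], [0.504, -0.863, -0.048], [-0.102, -0.004, -0.995]]
wrist_force: [-0.0, 0.0, -6.9]
gripper_width: 0.329
finger_force: 110.7
```

>>> {"fn": "send_rows", "kwargs": {"increments": [[[0.0044,-0.005,0.002,0.4,-1.11,-7.1,0.2],[0.0088,-0.01,0.004,0.81,-2.23,-14.2,0.2],[0.0133,-0.015,0.006,1.21,-3.34,-21.3,0.2],[0.0177,-0.02,0.008,1.62,-4.46,-28.4,0.2],[0.0221,-0.0249,0.0101,2.02,-5.57,-35.54,0.2]]]}}

```text
time: 29.55
position: [491.6, 64.5, 215.6]
tcp_rot: [[0.393, 0.902, -0.179], [0.906, -0.413, -0.095], [-0.16, -0.125, -0.979]]
wrist_force: [-0.5, 0.2, -6.3]
gripper_width: 0.331
finger_force: 110.8
```

>>> {"fn": "send_rows", "kwargs": {"increments": [[[0.0066,-0.0014,0.0016,0.98,-0.67,-7.1,0.2],[0.0133,-0.0027,0.0032,1.96,-1.34,-14.2,0.2],[0.02,-0.004,0.0047,2.93,-2.02,-21.3,0.2],[0.0266,-0.0054,0.0063,3.91,-2.69,-28.4,0.2],[0.0332,-0.0068,0.0079,4.89,-3.36,-35.54,0.2]]]}}

```text
time: 30.05
position: [497.3, 96.5, 203.3]
tcp_rot: [[-0.211, 0.94, -0.266], [0.974, 0.179, -0.141], [-0.085, -0.289, -0.954]]
wrist_force: [0.1, 0.0, -6.5]
gripper_width: 0.329
finger_force: 110.9
```

>>> {"fn": "send_rows", "kwargs": {"increments": [[[0.0062,0.0029,0.0011,1.19,0.02,-7.1,0.2],[0.0125,0.0058,0.0022,2.37,0.04,-14.2,0.2],[0.0187,0.0086,0.0034,3.56,0.07,-21.3,0.2],[0.025,0.0115,0.0045,4.74,0.09,-28.4,0.2],[0.0312,0.0144,0.0056,5.93,0.11,-35.54,0.2]]]}}

```text
time: 30.55
position: [503.0, 128.6, 191.0]
tcp_rot: [[-0.708, 0.613, -0.351], [0.694, 0.696, -0.186], [0.13, -0.375, -0.918]]
wrist_force: [1.0, -0.5, -6.0]
gripper_width: 0.333
finger_force: 110.8
```

>>> {"fn": "send_rows", "kwargs": {"increments": [[[0.0034,0.006,0.0007,0.95,0.71,-7.1,0.2],[0.0067,0.0121,0.0013,1.9,1.42,-14.2,0.2],[0.01,0.0182,0.002,2.86,2.12,-21.3,0.2],[0.0134,0.0242,0.0026,3.81,2.83,-28.4,0.2],[0.0168,0.0303,0.0033,4.76,3.54,-35.54,0.2]]]}}

```text
time: 31.05
position: [508.8, 160.6, 178.6]
tcp_rot: [[-0.9, 0.063, -0.431], [0.177, 0.957, -0.228], [0.399, -0.282, -0.873]]
wrist_force: [0.4, 0.0, -6.3]
gripper_width: 0.331
finger_force: 110.7
```

```bash
python3 - <<'E'
from st import *
o=st(); ctrl.grab_frame("wrist");ctrl.grab_frame("wrist");o=st()
plan([(slot(75,120),207.9,35)],o["position"],0,R0=o["tcp_rot"])
E
```

```text
t 31.05 p [508.8 160.6 178.6] yaw 168.9 z [-0.431 -0.228 -0.873] F [ 0.44  0.01 -6.32] M [ 0.606 -0.833  0.002] w 0.331 ff 110.66898822784424 q [ 0.17  0.78 -1.01  1.22  0.5   1.95  0.66]
t 31.15 p [508.2 161.6 177.8] yaw 168.9 z [-0.432 -0.228 -0.872] F [ 0.36 -1.18 -6.07] M [ 0.579 -0.813 -0.015] w 0.328 ff 110.69437980651855 q [ 0.17  0.78 -1.01  1.23  0.5   1.95  0.66]
[-0.0042, 0.0332, -0.0002] [1.79, 5.54, -35.24] | [514. 193. 167.] 207.9 35
```

>>> {"fn": "send_rows", "kwargs": {"increments": [[[-0.001,0.0075,0,0.4,1.25,-8,0.2],[-0.002,0.015,0,0.8,2.5,-16,0.2],[-0.003,0.023,0,1.2,3.8,-24,0.2],[-0.0037,0.029,0,1.6,4.9,-31,0.2],[-0.0042,0.0332,0,1.79,5.54,-35.24,0.2]]]}}

```text
time: 31.65
position: [514.6, 191.6, 167.5]
tcp_rot: [[-0.726, -0.465, -0.506], [-0.381, 0.885, -0.268], [0.573, -0.002, -0.82]]
wrist_force: [-1.1, 0.5, -5.5]
gripper_width: 0.327
finger_force: 110.9
```

```bash
python3 - <<'E'
from st import *
for i in range(3): ctrl.grab_frame("wrist")
o=st();ctrl.grab_frame("wrist");o=st()
plan([(slot(75,25),207.9,35)],o["position"],0,R0=o["tcp_rot"])
E
```

```text
t 31.8 p [514.5 191.6 168.1] yaw -152.7 z [-0.505 -0.268 -0.82 ] F [ 0.3  -0.89 -5.23] M [ 0.548 -1.042  0.015] w 0.327 ff 110.818430185318 q [ 0.03  0.88 -0.94  1.09  0.49  2.05  1.24]
t 31.85 p [514.6 191.2 168.3] yaw -152.8 z [-0.505 -0.268 -0.821] F [-0.07 -0.53 -5.84] M [ 0.478 -0.966  0.015] w 0.325 ff 110.81854462623596 q [ 0.03  0.88 -0.94  1.09  0.49  2.05  1.24]
[-0.0007, 0.0016, 0.0961] [-0.05, 0.15, -0.54] | [466. 167.  89.] 207.9 35
```

>>> {"fn": "send_rows", "kwargs": {"increments": [[[-0.0007,0.0016,0.018,0,0,-0.2,0.2],[-0.0007,0.0016,0.04,0,0,-0.4,0.2],[-0.0007,0.0016,0.062,0,0,-0.5,0.2],[-0.0007,0.0016,0.083,0,0,-0.5,0.2],[-0.0007,0.0016,0.096,0,0,-0.5,0.2]]]}}

```text
time: 32.35
position: [465.0, 166.0, 88.2]
tcp_rot: [[-0.725, -0.468, -0.506], [-0.383, 0.884, -0.268], [0.572, -0.001, -0.82]]
wrist_force: [0.2, -0.2, -5.6]
gripper_width: 0.331
finger_force: 110.8
```

```bash
python3 - <<'E'
from st import *
for i in range(3): ctrl.grab_frame("wrist")
o=st()
plan([(slot(75,5,-1),207.9,35)],o["position"],0,R0=o["tcp_rot"])
E
```

```text
t 32.5 p [465.7 166.5  89.2] yaw -152.0 z [-0.506 -0.268 -0.82 ] F [-0.45 -0.53 -5.68] M [ 0.505 -0.954 -0.052] w 0.328 ff 110.63331842422485 q [ 0.14  0.86 -0.95  1.35  0.49  1.86  1.22]
[-0.0015, 0.0005, 0.0198] [-0.02, 0.09, 0.06] | [457. 162.  72.] 207.9 35
```

>>> {"fn": "send_rows", "kwargs": {"increments": [[[-0.001,0,0.005,0,0,0,0.2],[-0.0015,0,0.01,0,0,0,0.2],[-0.0015,0,0.015,0,0,0,0.2],[-0.0015,0,0.02,0,0,0,0.2],[-0.0015,0,0.021,0,0,0,0.2]]]}}

```text
time: 33.0
position: [455.6, 162.2, 70.5]
tcp_rot: [[-0.722, -0.472, -0.506], [-0.387, 0.882, -0.269], [0.573, 0.002, -0.82]]
wrist_force: [-0.2, 0.0, -6.2]
gripper_width: 0.328
finger_force: 110.8
```

>>> {"fn": "send_rows", "kwargs": {"increments": [[[0,0,0.0005,0,0,0,0.2],[0,0,0.001,0,0,0,0.2],[0,0,0.0015,0,0,0,0.2],[0,0,0.002,0,0,0,0.2],[0,0,0.002,0,0,0,0.2]]]}}

```text
time: 33.5
position: [455.0, 162.0, 69.3]
tcp_rot: [[-0.723, -0.472, -0.505], [-0.388, 0.882, -0.268], [0.572, 0.002, -0.82]]
wrist_force: [0.3, 0.1, -5.6]
gripper_width: 0.334
finger_force: 110.8
```

```bash
python3 - <<'E'
from st import *
o=st();print(np.round(RR.T@(np.array(o["position"])-slot(75,0)),1))
E
```

```text
t 33.5 p [455.  162.   69.3] yaw -151.8 z [-0.505 -0.268 -0.82 ] F [ 0.28  0.06 -5.65] M [ 0.517 -1.035  0.058] w 0.334 ff 110.79027771949768 q [ 0.15  0.86 -0.95  1.4   0.49  1.82  1.21]
[-1.4 -0.5  1.9]
```

>>> {"fn": "send_rows", "kwargs": {"increments": [[[0,0,0.0005,0,0,0,0.2],[0,0,0.001,0,0,0,0.2],[0,0,0.0015,0,0,0,0.2],[0,0,0.002,0,0,0,0.2],[0,0,0.002,0,0,0,0.2]]]}}

```text
time: 34.0
position: [454.8, 161.9, 68.9]
tcp_rot: [[-0.724, -0.471, -0.504], [-0.388, 0.882, -0.267], [0.571, 0.002, -0.821]]
wrist_force: [5.1, 1.4, 6.9]
gripper_width: 0.332
finger_force: 112.8
```

>>> {"fn": "send_rows", "kwargs": {"increments": [[[0,0,0,0,0,0,0.6],[0,0,0,0,0,0,0.6],[0,0,0,0,0,0,0.6],[0,0,0,0,0,0,0.6],[0,0,0,0,0,0,0.6]]]}}

```text
time: 34.5
position: [453.8, 161.4, 67.6]
tcp_rot: [[-0.722, -0.472, -0.506], [-0.388, 0.882, -0.268], [0.573, 0.002, -0.82]]
wrist_force: [1.0, 0.4, 0.3]
gripper_width: 0.598
finger_force: 0.0
```

>>> {"fn": "send_rows", "kwargs": {"increments": [[[0,0,-0.01,0,0,0,0.6],[0,0,-0.03,0,0,0,0.6],[0,0,-0.055,0,0,0,0.6],[0,0,-0.075,0,0,0,0.6],[0,0,-0.09,0,0,0,0.6]]]}}

```text
time: 35.0
position: [500.3, 186.3, 143.1]
tcp_rot: [[-0.723, -0.471, -0.505], [-0.388, 0.882, -0.267], [0.571, 0.003, -0.821]]
wrist_force: [-0.1, -0.2, -0.2]
gripper_width: 0.594
finger_force: 0.0
```

```bash
python3 chk.py; python3 - <<'E'
from st import *
o=st()
a=(o["position"],207.9,35); b=([620,150,250],207.9,25)
plan([b],a[0],0,R0=o["tcp_rot"])
E
```

```text
channel 0 59 x [-104.  -74.] y [-9. 16.] top z 29.9 slope 0.106 0.192 band None
channel 75 760 x [-92.  81.] y [60. 89.] top z 30.1 slope -0.0 0.006 band None
t 35.05 p [501.1 187.1 144.5] yaw -151.8 z [-0.503 -0.266 -0.822] F [-0.35  0.86  1.6 ] M [ 0.235 -0.442 -0.033] w 0.599 ff 0.0 q [ 0.06  0.87 -0.94  1.17  0.49  1.99  1.24]
[-0.0116, -0.0884, -0.1367] [0.03, -9.72, 0.28] | [620 150 250] 207.9 25
```

>>> {"fn": "send_rows", "kwargs": {"increments": [[[-0.002,-0.016,-0.027,0,-2,0,0.6],[-0.005,-0.035,-0.055,0,-4,0,0.6],[-0.007,-0.053,-0.082,0,-6,0,0.6],[-0.01,-0.07,-0.11,0,-8,0,0.6],[-0.012,-0.088,-0.137,0,-9.7,0,0.6]]]}}

```text
time: 35.55
position: [617.2, 149.6, 244.8]
tcp_rot: [[-0.796, -0.471, -0.379], [-0.427, 0.882, -0.199], [0.428, 0.004, -0.904]]
wrist_force: [0.2, -0.0, -2.2]
gripper_width: 0.596
finger_force: 0.0
```

>>> {"fn": "send_rows", "kwargs": {"increments": [[[0,-0.03,0,0,0,0,0.6],[0,-0.06,0,0,0,0,0.6],[0,-0.09,0,0,0,0,0.6],[0,-0.12,0,0,0,0,0.6],[0,-0.13,0,0,0,0,0.6]]]}}

```text
time: 36.05
position: [678.2, 32.5, 243.6]
tcp_rot: [[-0.797, -0.469, -0.381], [-0.423, 0.883, -0.201], [0.431, 0.001, -0.903]]
wrist_force: [0.3, 0.3, -0.6]
gripper_width: 0.599
finger_force: 0.0
```

```bash
python3 chk.py; python3 - <<'E'
from st import *
f=ctrl.grab_frame("scene"); cv2.imwrite("pics/c9.png",f["frame"]); st()
E
```

```text
channel -75 839 x [-91.  80.] y [-92. -63.] top z 30.3 slope 0.0 -0.003 band [ -6. -77.  31.]
channel 0 809 x [-92.  80.] y [-15.  14.] top z 30.2 slope -0.0 0.002 band [-7. -2. 31.]
channel 75 812 x [-92.  80.] y [60. 89.] top z 30.0 slope 0.001 -0.0 band [-6. 74. 31.]
t 36.15 p [677.7  33.9 243.2] yaw -152.0 z [-0.381 -0.202 -0.902] F [ 0.28  0.21 -0.99] M [ 0.246 -0.387 -0.008] w 0.598 ff 0.0 q [-0.21  0.86  0.06  0.65  0.11  2.06  1.93]
```

View pics/c9.png

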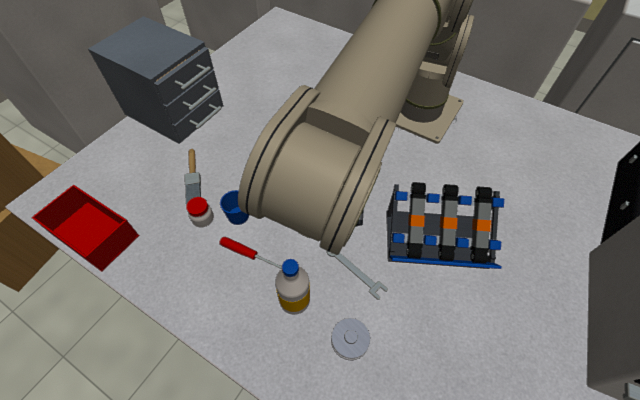

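The final picture shows all three dampers in the rack channels, with bands at (418,221), (450,223) and (484,225). The bystanders are undisturbed and the arm is clear.

```bash
python3 -c "
from bench import ctrl
print(ctrl.get_obs()['qpos']); print(ctrl.close_job())"
```

```text
[-0.20917063  0.85726392  0.05808137  0.64986583  0.10687889  2.05748572
  1.92719884]
the job is handed in; nothing more can be done
None
```

All three dampers are in the rack, one per channel, flat on both bars and resting near the stop lip with the felt heavy end at the bottom; the job is handed in at about 36 s, but no verdict was returned.

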